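# Fit the test gauge to the compressor's quick coupler

## Task

Fit the test gauge, which stands in the white desk tidy, to the airbrush compressor's outlet coupler: first pull the coupler's sleeve down until it stays back by itself, then push the gauge's plug gently home so that the sleeve springs forward and locks it. Do not force the coupler, leave the gauge upright and locked with the hand clear, and do not disturb the radio, bowl, clip or jars.

Things in the scene. Friction and masses are not known exactly. Their poses are not given: they have to be found in the camera images.
- compressor: Blue airbrush compressor, fixed. Tank 110 mm in diameter, 285 mm long, lying along this frame's y, top 130 mm above the mat; pump and motor on it 85 to 220 mm out on the +y side, 220 mm high. Origin on the mat under the outlet, z up. An upright quick coupler, mouth up, is screwed into the outlet: brass hexagon and core, with a steel sleeve that slides along the core.
- outlet (a point): Top of the outlet boss, 140 mm above the mat, on the coupler's axis (z up, y towards the motor). The coupler was screwed in by hand, so its mouth (bore 15 mm) is anywhere from 49 to 60 mm above here. Sleeve: 30 mm in diameter, 26 mm long, top 0.5 mm below the mouth; round its lower end a flange 35 mm in diameter, 4 mm high; 9 mm free space under that.
- sleeve (a joint): How far the sleeve is pulled back (down): 0 forward, as at the start; 0.009 hard stop. Its spring pushes up, 4 N at 0, 8 N at the stop. Pulled back 7.5 mm or more it lets a black spring valve in the bore jump up and locking balls move out; let go, it then stays at about 0.006 until a plug trips it and it springs to 0. While it is forward, the balls bar the bore to a plug.
- gauge_centre (a point): Centre of the round case of the loose test gauge (0.14 to 0.24 kg): black, 50 mm in diameter, 28 mm thick between its flat white dial (facing this frame's -x) and flat back. z points up along the plug's axis. Under the case are a hexagon and a collar 24 mm in diameter, its underside 38 mm below this point.
- tidy: White plastic desk tidy, stuck down, 102 mm (x) by 126 mm (y), up to 65 mm high, pencils in it to 100 mm; origin on the mat under the middle of its front block. The gauge stands in its round well, plug down, collar resting on the top.
- well (a point): Mouth of the tidy's well, 16 mm in diameter and 40 mm deep, on the top of the tidy 65 mm above the mat; z up. The gauge's collar rests here at the start.
- radio: Loose battery radio, 62 x 190 mm, 145 mm high with its handle; origin at the middle of its underside. Not to be disturbed.
- bowl: Loose ceramic bowl with three crayons, 110 mm in diameter, 42 mm high; origin under its middle. Not to be disturbed.
- clip: Loose stainless steel spoon-shaped bookmark clip lying flat, 90 mm long (along its x), 21 mm wide, 6 mm high; origin at the middle of its underside. Not to be disturbed.
- jar_a: Loose red paint jar, 42 mm in diameter, 62 mm high; origin under its middle. Not to be disturbed.
- jar_b: Loose blue paint jar, same size; origin under its middle. Not to be disturbed.
- plug_tip (a point): Lower end of the gauge's steel plug, 61 mm below the case's centre, bevelled 1 mm; z up. The plug is 14 mm in diameter, 23 mm long below the collar, with a lock groove. In the open coupler its tip meets the valve 10 mm below the mouth; 12 to 20 N push it through the next 5 mm, then about 10 N, until the collar is within 2 mm of the mouth and the sleeve snaps. Let go earlier, it is pushed out.

How it is judged:
On the way:
1. the sleeve is pulled back and stays back by itself, the fingers off it (value of joint sleeve above 0.004 m and contact force between the fingers and anything else below 0.3 N), for 0.2 s.
At the end, for the whole second after the job is handed in: the gauge stands upright (within 0.1 rad) on the outlet's axis (within 6 mm), its plug fully home (case centre 87 to 98.9 mm above the outlet boss), the sleeve sprung forward (under 1.5 mm back), the gauge at rest and released (value of joint sleeve below 0.0015 m and horizontal distance between gauge_centre and outlet below 0.006 m and z of gauge_centre in the frame of outlet between 0.087 and 0.0989 m and angle between gauge_centre's own z axis and vertical below 0.1 rad and linear speed of gauge below 0.02 m/s); the robot touches nothing.
It fails at once if the gauge is pressed against the coupler or compressor with more than 35 N (contact force between gauge and compressor above 35 N).
It fails at once if the radio, bowl, clip or a jar is moved more than 20 mm (distance of any of radio, bowl, clip, jar_a, jar_b from where it was at the start of the episode above 0.02 m).
It also fails if it takes over 67 s, if anything falls off the work surface, if the arm or the gripper's body presses on something with over 40 N, if the wrist force passes 120 N, or if a joint passes its speed limit or range.

## Robot

A 6-joint arm with a two-finger parallel gripper is mounted at the origin on the work surface. World frame = base frame: x ahead of the robot, y to its left, z up, the work surface at z = 0. Lengths are in m, angles in rad, forces in N, time in s.
With the tool pointing down it reaches from about 0.25 to 0.725 m from the base axis. Payload 4 kg.
Tool frame: the origin (TCP) lies at the very end of the fingers, on their centre line; the grasp point (between the pads) lies 19 mm behind it; z points along the fingers, y is the direction in which the jaws open and shut (so a half turn about z gives the same grasp; the last joint's range is limited). The gripper opens to 85 mm and grips with 20 to 120 N. Pads are 22 mm wide; open, the fingers measure 114 mm over their backs; the gripper's body (76 mm by 85 mm) begins 54 mm behind the grasp point. The pads swing forward as they close: fully open they stand 13 mm farther back than shut.
Start: joints at [-1.322, 0.241, 0.005, 1.335, 0, 1.571], TCP at [0.123, -0.485, 0.195] pointing down, gripper open.
Joint ranges: [-2.72, 2.72], [-1.05, 1.87], [-1.09, 1.28], [-1.99, 2.15], [-1.42, 1.44], [-3.14, 3.14]. Speed limits (rad/s): [2.79, 2.79, 3.14, 3.14, 3.14, 3.14].

## Interface

Orientations are given as a unit quaternion [x, y, z, w].
In Python, from workcell import bot, camera gives the robot as it stands. The module is installed in compiled form; this text tells all that it offers.
- The arm moves only by the tool send_rows, never from a script. Its argument "deltas" is a list of rows, each an object with "grip": the opening, from 0 (shut) to 1 (fully open); "translation": the shift along the tool's x, y, z in m, a list of three; "twist": the turn, a rotation vector about the tool's x, y, z in degrees, a list of three. A call has 1 to 5 rows; each row is the pose to reach, as a shift and turn from the pose measured when the call began, along the tool's axes at that moment; what a row does not reach only later rows make up. A row lasts 1/8 s, in which the tool goes at most 62.5 mm and 10.7 degrees, less where a joint would pass 70% of its speed; a pose out of reach is approached as far as the arm can. A call with a gripper value outside its range is refused whole. The fingers move at their own pace and stop on an object; the grip force is fixed at half the most. Time passes only in rows, so rows that repeat a pose let the fingers close. It gives the time, the measured TCP pose, the force and the opening at its end, in the units of the state.
- bot.get_obs(): the state, without advancing time (a new reading comes with each control period).
- camera(name): name is "scene" or "top" or "wrist"; returns a dict with "color" (480x640x3 uint8, blue, green, red), "intrinsics" (3x3 intrinsics, pixels), "xyz" and "rotation" of the camera in the world. Camera axes: x right, y down, z forward; pixel columns grow to the right and rows downward; lengths in m; the calibration is good to about 2 mm. A picture is of the moment at which its call begins. There is no depth.
- bot.job_done(): hands the job in, once; it reports no verdict.
The state is a dict: "clock": time; "joint_pos": joint angles; "joint_vel": joint speeds; "tau": joint torques, N m; "eef_pos": TCP position; "tool_rot": TCP orientation; "ft_force": force on the tool from outside, world axes, zero at the start; "ft_torque": the same for the moment, N m; "grip_width": finger opening in m.
Only numpy, scipy, OpenCV 4.12 (cv2) and the standard library are available. Lean on these libraries where they do the work, as an engineer would, in place of code of your own. Each camera call takes 0.05 s, during which the arm holds its last target.

## Working session

There is one attempt and no reset: what is moved stays moved. The work goes in short steps, Python scripts to look and compute and a tool call to move; the robot and the scene stay as the last step left them, time stands still between calls to the robot, and variables do not carry over. Pictures are saved under pics/ and viewed, and the job is handed in when it is done.

Besides the shell and the picture viewer there is one more tool, called after "Emit:" as a command line: name --argument value ..., lists and objects as JSON in quotes. send_rows: Moves the arm, as the interface text tells. Its arguments: {"type":"object","properties":{"deltas":{"type":"array","items":{"type":"object","properties":{"grip":{"type":"number"},"translation":{"type":"array","items":{"type":"number"}},"twist":{"type":"array","items":{"type":"number"}}}}}},"required":["deltas"]}

```bash
mkdir -p pics; ls; python3 - <<'E'
from workcell import bot,camera
import cv2,numpy as np
np.set_printoptions(precision=4,suppress=True)
print(bot.get_obs())
for n in ["scene","top","wrist"]:
    c=camera(n); cv2.imwrite(f"pics/{n}0.png",c["color"]); print(n,c["intrinsics"],c["xyz"],c["rotation"])
E
```

```text
pics
{'clock': 0.0, 'joint_pos': array([-1.322 ,  0.2414,  0.0037,  1.3352,  0.    ,  1.5708]), 'joint_vel': array([-0.0011, -0.0022, -0.0001,  0.0009,  0.0026, -0.0005]), 'tau': array([  0.0009, -37.2318,  25.2408,   0.0169,  -0.    ,   0.    ]), 'eef_pos': array([ 0.123 , -0.4839,  0.1945]), 'tool_rot': array([ 0.9923,  0.1241, -0.0001, -0.001 ]), 'ft_force': array([-0.7158,  0.3909, -0.7204]), 'ft_torque': array([-0.0135,  0.021 ,  0.0691]), 'grip_width': 0.0850851998989845}
scene [[464.8105   0.     318.2526]
 [  0.     464.8105 240.3584]
 [  0.       0.       1.    ]] [0.8638 0.2483 0.9364] [ 0.3317  0.9049 -0.2512 -0.0891]
top [[528.6555   0.     306.9636]
 [  0.     528.6555 236.1658]
 [  0.       0.       1.    ]] [ 0.3706 -0.1198  0.9703] [-0.7034  0.7047 -0.0654  0.0659]
wrist [[350.0684   0.     320.8603]
 [  0.     350.0684 238.2259]
 [  0.       0.       1.    ]] [ 0.1895 -0.4668  0.373 ] [ 0.7821 -0.6079 -0.0852  0.1073]
```

View pics/scene0.png

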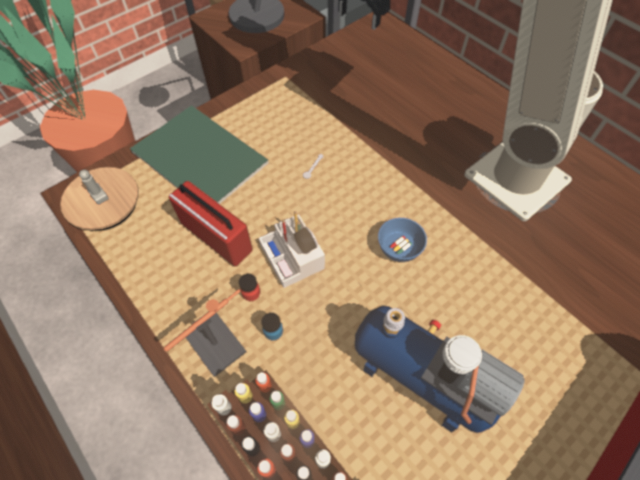

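View pics/top0.png

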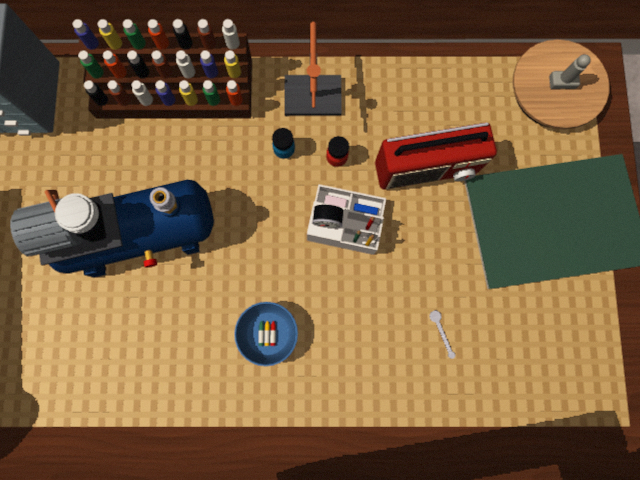

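View pics/wrist0.png

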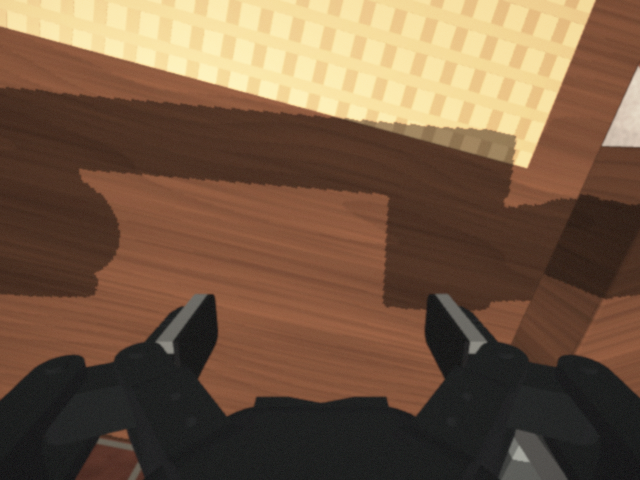

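The scene view shows the tidy at about (290,250), the compressor with its coupler at (393,320), the bowl at (402,240), the radio at (210,220) and the jars at (249,287) and (272,326). In the top view the gauge is at (327,215), seen from above, and the coupler mouth at (162,198). I'll enlarge both.

```bash
cat > h.py <<'E'
import numpy as np,cv2
from scipy.spatial.transform import Rotation as R
np.set_printoptions(precision=4,suppress=True)
def crop(img,x0,y0,w,h,s,fn):
    cv2.imwrite(fn,cv2.resize(img[y0:y0+h,x0:x0+w],None,fx=s,fy=s,interpolation=cv2.INTER_CUBIC))
CAL={"scene":([464.8105,318.2526,240.3584],[0.8638,0.2483,0.9364],[0.3317,0.9049,-0.2512,-0.0891]),
"top":([528.6555,306.9636,236.1658],[0.3706,-0.1198,0.9703],[-0.7034,0.7047,-0.0654,0.0659])}
def ray(cam,u,v):
    k,p,q=cam if not isinstance(cam,str) else CAL[cam]
    return np.array(p),R.from_quat(q).apply([(u-k[1])/k[0],(v-k[2])/k[0],1])
def atz(cam,u,v,z):
    p,d=ray(cam,u,v); return p+d*(z-p[2])/d[2]
def proj(cam,X):
    k,p,q=cam if not isinstance(cam,str) else CAL[cam]
    c=R.from_quat(q).inv().apply(np.array(X)-p); return np.array([k[0]*c[0]/c[2]+k[1],k[0]*c[1]/c[2]+k[2]])
def camtuple(c):
    K=c["intrinsics"]; return ([K[0,0],K[0,2],K[1,2]],c["xyz"],c["rotation"])
def tri(obs):
    A=np.zeros((3,3));b=np.zeros(3)
    for cam,u,v in obs:
        p,d=ray(cam,u,v);d=d/np.linalg.norm(d);P=np.eye(3)-np.outer(d,d);A+=P;b+=P@p
    X=np.linalg.solve(A,b); return X,[proj(c,X)-[u,v] for c,u,v in obs]
E
python3 - <<'E'
import cv2
from h import *
t=cv2.imread("pics/top0.png");s=cv2.imread("pics/scene0.png")
crop(t,290,170,110,90,7,"pics/t_g.png");crop(t,130,170,100,80,7,"pics/t_c.png")
crop(s,250,200,90,90,6,"pics/s_g.png");crop(s,350,290,100,80,7,"pics/s_c.png")
E
```

```text
(no output)
```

View pics/t_g.png

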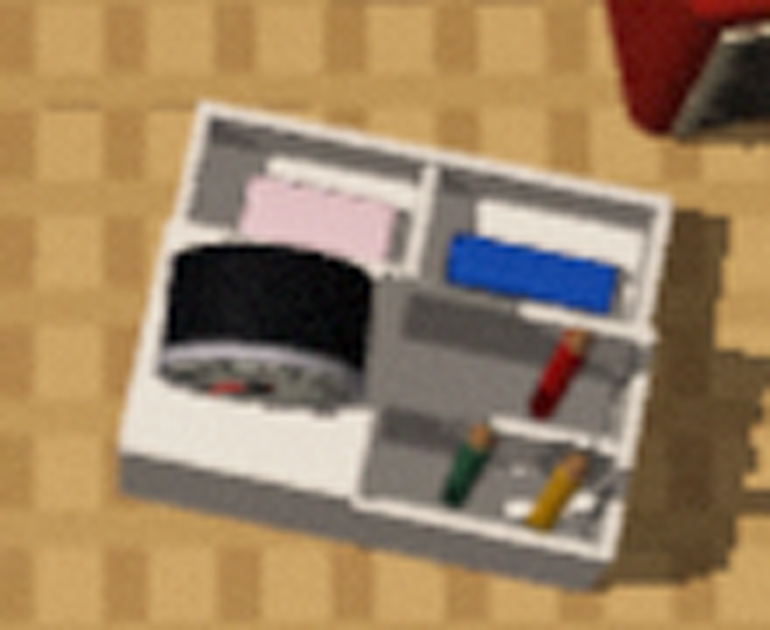

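View pics/t_c.png

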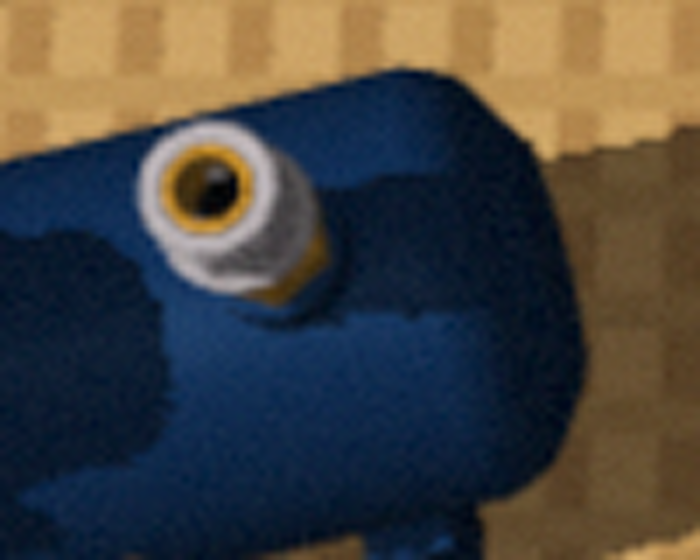

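View pics/s_g.png

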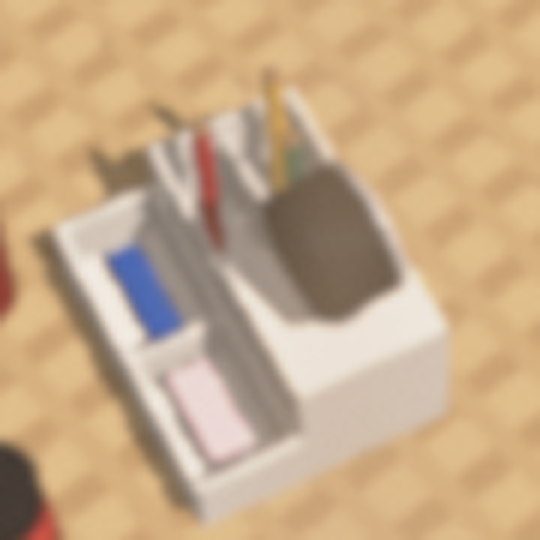

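View pics/s_c.png

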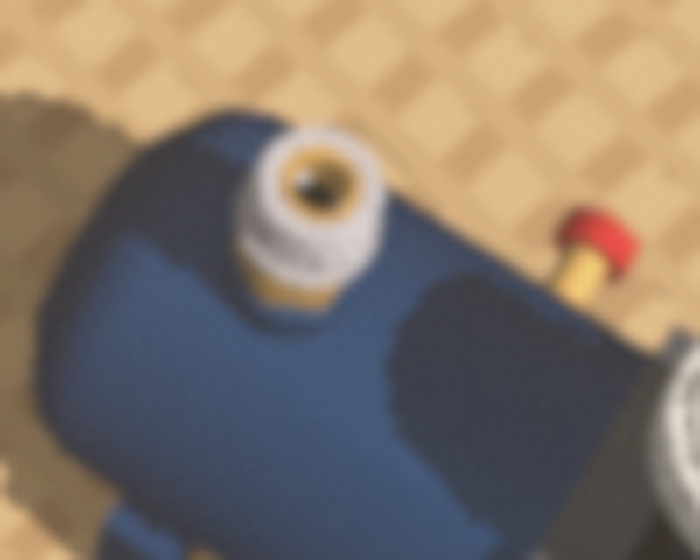

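```bash
cat > fit.py <<'E'
from h import *
from scipy.optimize import minimize
print("mouth",tri([("top",159.3,196.3),("scene",395.3,316.1)]))
for z in(.189,.195,.2):print(z,atz("top",159.3,196.3,z),atz("scene",395.3,316.1,z))
t=cv2.imread("pics/top0.png").astype(int);s=cv2.imread("pics/scene0.png").astype(int)
def hullpts(c,yaw,cam):
    a=np.linspace(0,2*np.pi,40,endpoint=False)
    P=[]
    for dx in(-.014,.014):
        for k in a: P.append([dx,.025*np.cos(k),.025*np.sin(k)])
    P=R.from_euler('z',yaw).apply(P)+c
    return np.array([proj(cam,p) for p in P])
# polygons read from the crops (outer outline of case)
pt=np.array([[172,255],[230,240],[310,245],[372,272],[366,400],[310,412],[230,395],[157,372]])/7-.43+[290,170]
ps=np.array([[330,165],[375,195],[402,275],[390,300],[335,320],[308,315],[268,220],[278,195]])/6-.43+[250,200]
S=8
def rast(p,o,w):
    m=np.zeros((w*S,w*S),np.uint8);cv2.fillConvexPoly(m,cv2.convexHull(np.round((p-o)*S).astype(np.int32)),1);return m>0
mt=rast(pt,[300,190],60);ms=rast(ps,[280,210],60)
def iou(a,b):return (a&b).sum()/(a|b).sum()
def f(q):
    c=[q[0]/1000,q[1]/1000,.103];y=q[2]/20
    return -iou(rast(hullpts(c,y,"top"),[300,190],60),mt)-iou(rast(hullpts(c,y,"scene"),[280,210],60),ms)
g=atz("top",327,214,.105)
for y0 in(-.3,0,.3):
    r=minimize(f,[g[0]*1000,g[1]*1000,y0*20],method="Nelder-Mead",options=dict(initial_simplex=[[g[0]*1000,g[1]*1000,y0*20],[g[0]*1000+10,g[1]*1000,y0*20],[g[0]*1000,g[1]*1000+10,y0*20],[g[0]*1000,g[1]*1000,y0*20+3]]));print(r.x[:2],r.x[2]/20,r.fun)
# objects
for n,u,v,z in [("bowl",267,334,.04),("jar_a",338,146,.062),("jar_b",283,138,.062),("radio",440,140,.13),("tidyTL",290+205/7,170+108/7,.05),("tidyFrontL",290+122/7,170+455/7,.065),("tidyFrontR",290+612/7,170+552/7,.065),("pump",75,213,.22),("redvalve",150,258,.06)]:print(n,atz("top",u,v,z))
E
python3 fit.py
```

```text
mouth (array([0.5779, 0.1046, 0.1951]), [array([-0.365 ,  0.2379]), array([-0.3832, -0.0723])])
0.189 [0.5799 0.1058 0.189 ] [0.5751 0.1039 0.189 ]
0.195 [0.5783 0.1041 0.195 ] [0.5774 0.1051 0.195 ]
0.2 [0.577  0.1027 0.2   ] [0.5794 0.106  0.2   ]
[ 567.6814 -154.0702] -0.1379282180987938 -1.8240185066069952
[ 567.7398 -154.037 ] -0.14060899101057964 -1.822420135136367
[ 567.6851 -153.976 ] -0.14274073579592028 -1.8220331092778532
bowl [ 0.3735 -0.0498  0.04  ]
jar_a [ 0.7071 -0.1757  0.062 ]
jar_b [ 0.7225 -0.0762  0.062 ]
radio [ 0.6921 -0.3424  0.13  ]
tidyTL [ 0.6368 -0.1417  0.05  ]
tidyFrontL [ 0.543  -0.1201  0.065 ]
tidyFrontR [ 0.5183 -0.2415  0.065 ]
pump [0.5467 0.2185 0.22  ]
redvalve [0.5037 0.1537 0.06  ]
```

```bash
cat >> h.py <<'E'
def goto(obs,xyz,yaw):
    "tool-down target; yaw = heading of tool x. returns translation, twist deg"
    Rc=R.from_quat(obs["tool_rot"]);c,s=np.cos(yaw),np.sin(yaw)
    Rt=R.from_matrix(np.array([[c,s,0],[s,-c,0],[0,0,-1]]))
    return Rc.inv().apply(np.array(xyz)-obs["eef_pos"]),np.degrees((Rc.inv()*Rt).as_rotvec())
def st(o):
    Rc=R.from_quat(o["tool_rot"]).as_matrix()
    print("t",round(o["clock"],2),"tcp",o["eef_pos"],"yaw",round(float(np.arctan2(Rc[1,0],Rc[0,0])),4),"tz",Rc[:,2],"F",o["ft_force"],"T",o["ft_torque"],"w",round(float(o["grip_width"]),4))
E
python3 - <<'E'
from h import *
from workcell import bot
o=bot.get_obs();st(o)
print(goto(o,[.30,-.25,.30],1.0)); print(goto(o,[.578,.105,.30],1.82))
E
```

```text
t 0.15 tcp [ 0.123  -0.4841  0.1947] yaw 0.2488 tz [-0.0004  0.0016 -1.    ] F [-0.2812 -0.589  -0.4738] T [-0.0441  0.0182  0.0321] w 0.0856
(array([ 0.2292, -0.1835, -0.105 ]), array([ -0.0904,  -0.0349, -43.0432]))
(array([ 0.5861, -0.4591, -0.1045]), array([ -0.0749,  -0.0738, -90.0257]))
```

Emit:
send_rows --deltas '[{"grip":1,"translation":[0.02,-0.02,-0.05],"twist":[0,0,-8]},{"grip":1,"translation":[0.06,-0.05,-0.09],"twist":[0,0,-16]},{"grip":1,"translation":[0.11,-0.09,-0.105],"twist":[0,0,-25]},{"grip":1,"translation":[0.16,-0.13,-0.105],"twist":[0,0,-34]},{"grip":1,"translation":[0.21,-0.165,-0.105],"twist":[0,0,-43]}]'

```text
clock: 0.78
eef_pos: [0.2837, -0.2746, 0.3003]
tool_rot: [0.877, 0.481, 0.0, -0.0]
ft_force: [1.3, -1.0, 0.3]
grip_width: 0.0858
```

```bash
cat > g.py <<'E'
import sys
from h import *
from workcell import bot
o=bot.get_obs();st(o)
a=[float(x) for x in sys.argv[1:]]
if a: t,w=goto(o,a[:3],a[3]);print("tr",t,"tw",w)
E
python3 g.py .578 .105 .30 1.82
```

```text
t 0.78 tcp [ 0.2837 -0.2746  0.3003] yaw 1.0035 tz [ 0.0005  0.0009 -1.    ] F [ 1.2929 -0.9509  0.2621] T [-0.0225 -0.0847  0.0078] w 0.0858
tr [0.4783 0.0442 0.0008] tw [  0.0215  -0.0548 -46.7844]
```

Emit:
send_rows --deltas '[{"grip":1,"translation":[0.06,0.005,0],"twist":[0,0,-6]},{"grip":1,"translation":[0.12,0.011,0],"twist":[0,0,-13]},{"grip":1,"translation":[0.18,0.017,0],"twist":[0,0,-20]},{"grip":1,"translation":[0.24,0.022,0],"twist":[0,0,-27]},{"grip":1,"translation":[0.3,0.028,0],"twist":[0,0,-33]}]'

```text
clock: 1.4
eef_pos: [0.4694, -0.0348, 0.3005]
tool_rot: [0.703, 0.712, 0.0, -0.0]
ft_force: [0.4, -1.5, 0.6]
grip_width: 0.0853
```

```bash
python3 g.py .578 .105 .27 1.82
```

```text
t 1.4 tcp [ 0.4694 -0.0348  0.3005] yaw 1.5833 tz [ 0.0005  0.0005 -1.    ] F [ 0.4158 -1.4575  0.5675] T [-0.0677 -0.0759  0.0203] w 0.0853
tr [0.1384 0.1104 0.0306] tw [  0.0314  -0.0265 -13.5606]
```

Emit:
send_rows --deltas '[{"grip":1,"translation":[0.045,0.035,0.005],"twist":[0,0,-5]},{"grip":1,"translation":[0.09,0.07,0.01],"twist":[0,0,-10]},{"grip":1,"translation":[0.125,0.1,0.02],"twist":[0,0,-13.5]},{"grip":1,"translation":[0.1385,0.1105,0.03],"twist":[0,0,-13.5]},{"grip":1,"translation":[0.1385,0.1105,0.03],"twist":[0,0,-13.5]}]'

```text
clock: 2.02
eef_pos: [0.5774, 0.1054, 0.2686]
tool_rot: [0.614, 0.789, -0.001, -0.001]
ft_force: [-0.4, -0.5, 0.4]
grip_width: 0.0854
```

```bash
cat > w.py <<'E'
import sys,json
from h import *
from workcell import bot,camera
n=sys.argv[1];c=camera(sys.argv[2] if len(sys.argv)>2 else "wrist");cv2.imwrite(f"pics/{n}.png",c["color"])
k,p,q=camtuple(c);json.dump([list(map(float,k)),list(map(float,p)),list(map(float,q))],open(f"pics/{n}.json","w"))
st(bot.get_obs());print(p,q)
E
python3 w.py w1
```

```text
t 2.08 tcp [0.5773 0.1045 0.2698] yaw 1.8186 tz [-0.0019 -0.0004 -1.    ] F [ 0.8586 -0.1316  0.3991] T [0.0066 0.0175 0.0571] w 0.0855
[0.561  0.1727 0.447 ] [0.983  0.1233 0.015  0.1354]
```

View pics/w1.png

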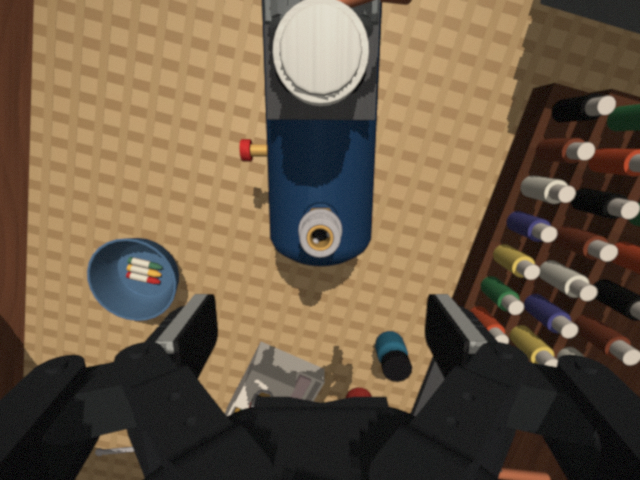

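The wrist view shows the coupler mouth at about (320,236), centred between the fingers, and the compressor upright in the image, so the yaw is right. I'll enlarge it.

```bash
python3 - <<'E'
from h import *
crop(cv2.imread("pics/w1.png"),290,195,64,64,10,"pics/w1c.png")
E
```

```text
(no output)
```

View pics/w1c.png

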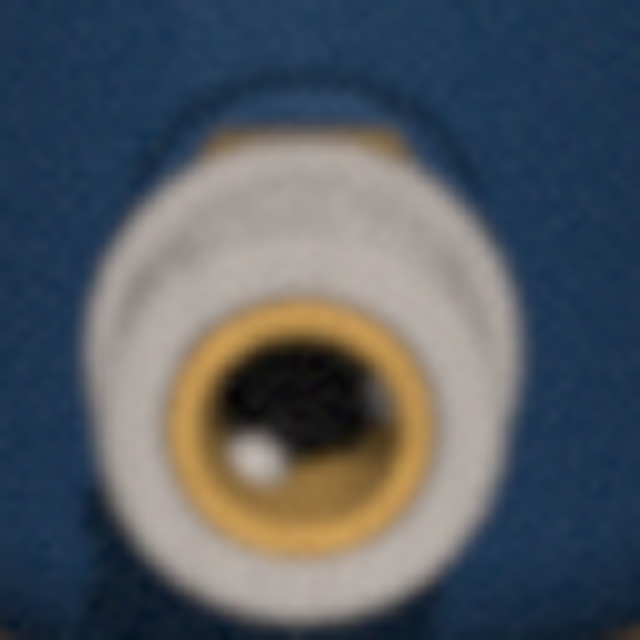

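```bash
python3 - <<'E'
from h import *
import json
w=tuple(json.load(open("pics/w1.json")))
print(tri([("top",159.3,196.3),("scene",395.3,316.1),(w,319.85,237.25)]))
for z in(.19,.195,.2):print(atz(w,319.85,237.25,z))
E
python3 g.py .5775 .1045 .176 1.82
```

```text
(array([0.5774, 0.1045, 0.1949]), [array([-0.3005,  0.5943]), array([-0.2218, -0.2046]), array([1.1099, 0.2238])])
[0.5769 0.1032 0.19  ]
[0.5766 0.1045 0.195 ]
[0.5763 0.1059 0.2   ]
t 2.08 tcp [0.5773 0.1045 0.2698] yaw 1.8186 tz [-0.0019 -0.0004 -1.    ] F [ 0.8586 -0.1316  0.3991] T [0.0066 0.0175 0.0571] w 0.0855
tr [-0.0001  0.0004  0.0938] tw [-0.1116 -0.003  -0.0797]
```

Emit:
send_rows --deltas '[{"grip":0.7,"translation":[0,0,0.03],"twist":[0,0,0]},{"grip":0.6,"translation":[0,0,0.06],"twist":[0,0,0]},{"grip":0.6,"translation":[0,0,0.08],"twist":[0,0,0]},{"grip":0.6,"translation":[0,0,0.094],"twist":[0,0,0]},{"grip":0.6,"translation":[0,0,0.094],"twist":[0,0,0]}]'

```text
clock: 2.7
eef_pos: [0.5764, 0.1034, 0.1757]
tool_rot: [0.615, 0.789, -0.001, -0.001]
ft_force: [0.3, 1.2, -0.2]
grip_width: 0.051
```

```bash
python3 w.py w2; python3 w.py s2 scene; python3 - <<'E'
from h import *
a=cv2.imread("pics/w2.png")[160:480,140:500]; a=cv2.resize(a,None,fx=1.8,fy=1.8,interpolation=cv2.INTER_CUBIC);cv2.imwrite("pics/w2c.png",a)
crop(cv2.imread("pics/s2.png"),330,230,130,110,6,"pics/s2c.png")
E
```

```text
t 2.75 tcp [0.5771 0.1037 0.1766] yaw 1.8174 tz [-0.0013 -0.0004 -1.    ] F [0.9571 0.1672 0.082 ] T [-0.0251 -0.012   0.0183] w 0.0514
[0.56   0.1708 0.3541] [0.9831 0.122  0.0151 0.1356]
t 2.8 tcp [0.5776 0.104  0.177 ] yaw 1.8178 tz [-0.0001 -0.0002 -1.    ] F [0.7771 0.3512 0.6619] T [ 0.0196 -0.0039 -0.0245] w 0.0513
[0.8638 0.2483 0.9364] [ 0.3317  0.9049 -0.2512 -0.0891]
```

View pics/w2c.png

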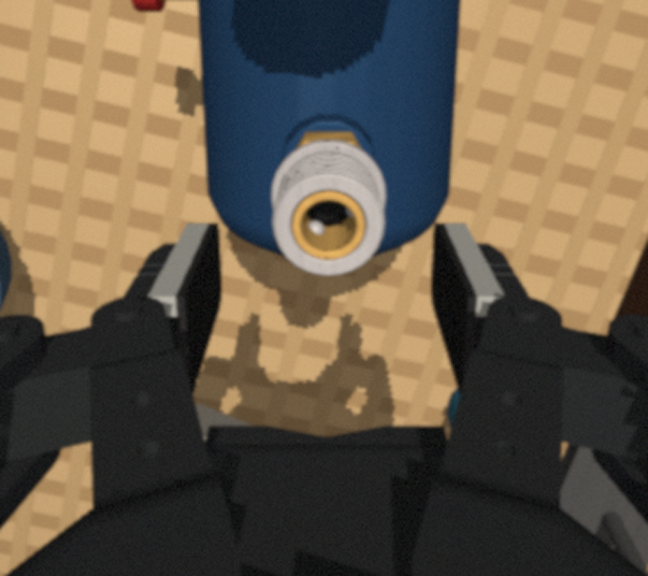

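View pics/s2c.png

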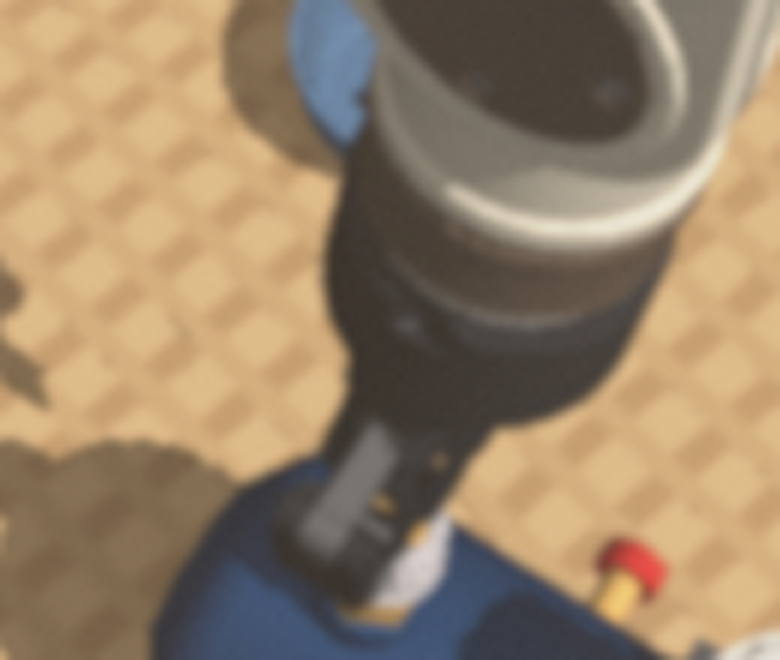

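The coupler mouth, at about (322,285) in the wrist image, is centred between the finger pads, and the finger tips are beside the sleeve. Next I close and pull.

```bash
python3 - <<'E'
from h import *
import json
w=tuple(json.load(open("pics/w1.json")));w2=tuple(json.load(open("pics/w2.json")))
print(tri([("top",159.3,196.3),("scene",395.3,316.1),(w,319.85,237.25),(w2,322,284.8)]))
print(tri([(w,319.85,237.25),(w2,322,284.8)]))
E
```

```text
(array([0.5772, 0.1045, 0.1948]), [array([-0.2628,  0.7188]), array([-0.1718, -0.2813]), array([0.8576, 0.214 ]), array([1.0509, 0.015 ])])
(array([0.5766, 0.1048, 0.1959]), [array([ 0.0799, -0.0032]), array([-0.122 ,  0.0053])])
```

Emit:
send_rows --deltas '[{"grip":0.45,"translation":[0,0,0.001],"twist":[0,0,0]},{"grip":0.3,"translation":[0,0,0.001],"twist":[0,0,0]},{"grip":0.2,"translation":[0,0,0.001],"twist":[0,0,0]},{"grip":0.2,"translation":[0,0,0.001],"twist":[0,0,0]}]'

```text
clock: 3.3
eef_pos: [0.5776, 0.1041, 0.1761]
tool_rot: [0.615, 0.789, -0.0, 0.0]
ft_force: [0.2, -0.9, 0.1]
grip_width: 0.0171
```

```bash
python3 g.py
```

```text
t 3.3 tcp [0.5776 0.1041 0.1761] yaw 1.818 tz [-0.0001 -0.0002 -1.    ] F [ 0.2048 -0.8932  0.1206] T [0.0244 0.0004 0.0168] w 0.0171
```

```bash
python3 w.py w3; python3 w.py s3 scene; python3 - <<'E'
from h import *
a=cv2.imread("pics/w3.png")[160:480,140:500]; a=cv2.resize(a,None,fx=1.8,fy=1.8,interpolation=cv2.INTER_CUBIC);cv2.imwrite("pics/w3c.png",a)
crop(cv2.imread("pics/s3.png"),360,280,80,70,9,"pics/s3c.png")
E
```

```text
t 3.35 tcp [0.5776 0.1041 0.1761] yaw 1.8179 tz [-0.0002 -0.0002 -1.    ] F [ 0.1683  0.1926 -0.3829] T [-0.0185  0.0121  0.0049] w 0.0171
[0.5607 0.1714 0.3545] [0.9831 0.1222 0.0166 0.1355]
t 3.4 tcp [0.5776 0.1041 0.176 ] yaw 1.8179 tz [-0.0002 -0.0002 -1.    ] F [-0.8059 -0.3173 -0.0857] T [ 0.0466 -0.0163 -0.0252] w 0.0173
[0.8638 0.2483 0.9364] [ 0.3317  0.9049 -0.2512 -0.0891]
```

View pics/w3c.png

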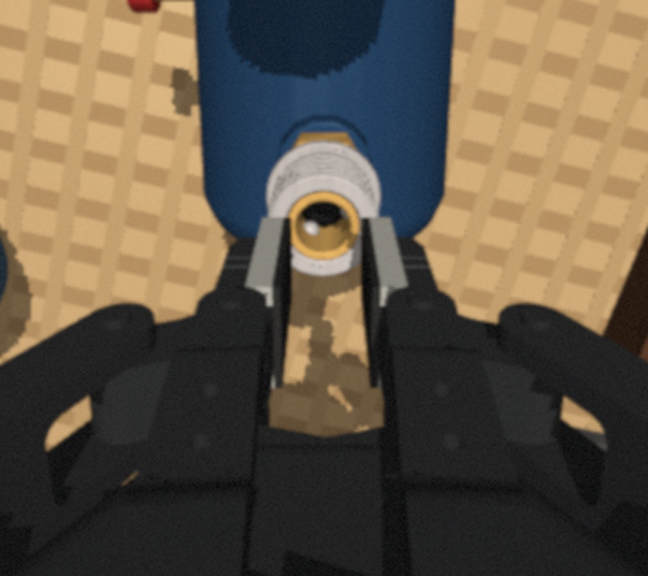

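View pics/s3c.png

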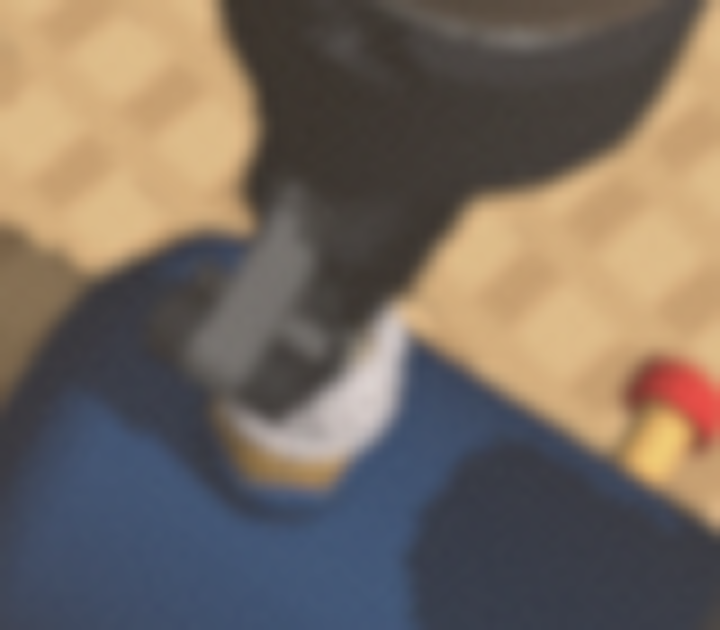

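```bash
python3 - <<'E'
from h import *
import json
w=tuple(json.load(open("pics/w3.json")))
Rt=R.from_quat([.615,.789,0,0])
for z in (.176,.181,.186,.19,.195,.2,.205,.21,.22):
    o=[]
    for dx in(-.011,.011):
        for dy in (-.0086,.0086):
            X=np.array([.5776,.1041,z])+Rt.apply([dx,dy,0]);u=proj(w,X);o+=[(u-[140,160])*1.8]
    print(z,np.round(o,0).tolist(), (proj("scene",[.5776,.1041,z])-[360,280])*9)
E
```

```text
0.176 [[298.0, 236.0], [354.0, 236.0], [297.0, 167.0], [354.0, 167.0]] [299.9824 358.7975]
0.181 [[297.0, 242.0], [354.0, 243.0], [296.0, 173.0], [355.0, 173.0]] [303.4691 349.1888]
0.186 [[296.0, 250.0], [355.0, 250.0], [295.0, 178.0], [356.0, 179.0]] [306.9934 339.4763]
0.19 [[295.0, 256.0], [356.0, 256.0], [294.0, 183.0], [357.0, 183.0]] [309.8403 331.6305]
0.195 [[295.0, 264.0], [356.0, 264.0], [294.0, 189.0], [358.0, 189.0]] [313.4339 321.727 ]
0.2 [[294.0, 272.0], [357.0, 272.0], [293.0, 196.0], [359.0, 196.0]] [317.0669 311.715 ]
0.205 [[293.0, 281.0], [358.0, 281.0], [292.0, 203.0], [359.0, 203.0]] [320.7399 301.5926]
0.21 [[292.0, 291.0], [359.0, 291.0], [291.0, 210.0], [361.0, 211.0]] [324.4536 291.358 ]
0.22 [[290.0, 312.0], [361.0, 312.0], [288.0, 227.0], [363.0, 227.0]] [332.0059 270.5448]
```

```bash
python3 - <<'E'
from h import *
Rt=R.from_quat([.615,.789,0,0])
for z in (.176,.185,.195,.205,.215):
    o=[]
    for dx in(-.011,.011):
        for dy in (.0086,.0186,-.0086,-.0186):
            X=np.array([.5776,.1041,z])+Rt.apply([dx,dy,0]);o+=[(proj("scene",X)-[360,280])*9]
    print(z,np.round(o,0).tolist())
print((proj("scene",[.5775,.1045,.195])-[360,280])*9)
E
python3 w.py t3 top;python3 - <<'E'
from h import *
crop(cv2.imread("pics/t3.png"),120,160,100,80,8,"pics/t3c.png")
E
```

```text
0.176 [[227.0, 362.0], [200.0, 402.0], [274.0, 293.0], [301.0, 254.0], [326.0, 425.0], [299.0, 466.0], [372.0, 356.0], [399.0, 316.0]]
0.185 [[233.0, 344.0], [205.0, 385.0], [280.0, 276.0], [307.0, 236.0], [333.0, 408.0], [306.0, 450.0], [379.0, 338.0], [406.0, 298.0]]
0.195 [[239.0, 325.0], [212.0, 366.0], [287.0, 255.0], [314.0, 216.0], [341.0, 389.0], [313.0, 431.0], [387.0, 319.0], [414.0, 278.0]]
0.205 [[246.0, 305.0], [218.0, 346.0], [294.0, 235.0], [321.0, 194.0], [348.0, 370.0], [320.0, 412.0], [395.0, 299.0], [423.0, 258.0]]
0.215 [[253.0, 284.0], [224.0, 326.0], [301.0, 213.0], [329.0, 173.0], [356.0, 350.0], [328.0, 392.0], [404.0, 278.0], [431.0, 237.0]]
[315.322 322.93 ]
t 3.45 tcp [0.5775 0.1041 0.176 ] yaw 1.8179 tz [-0.0003 -0.0002 -1.    ] F [-1.8208 -0.1228  0.3762] T [-0.0038  0.021   0.0371] w 0.017
[ 0.3706 -0.1198  0.9703] [-0.7034  0.7047 -0.0654  0.0659]
```

View pics/t3c.png

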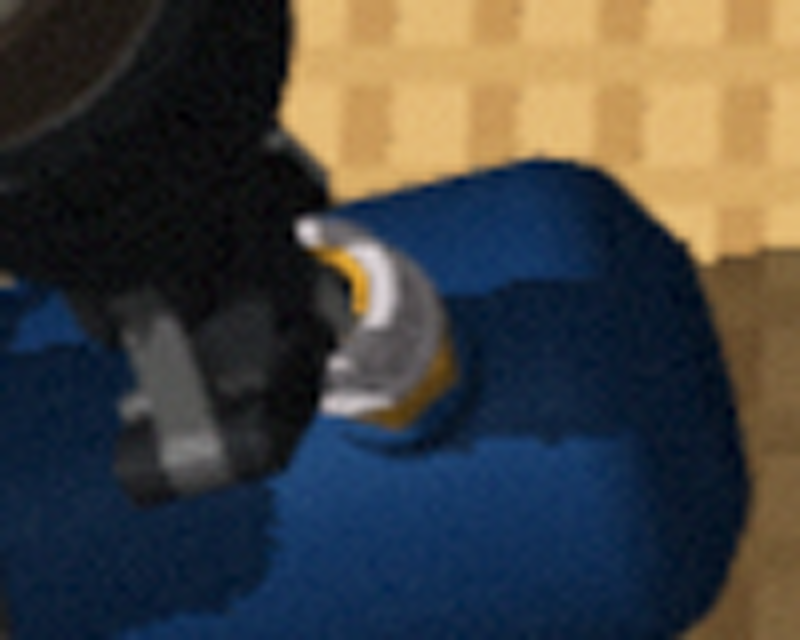

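```bash
python3 - <<'E'
from h import *
import json
def pt(n,u,v,d):
    w=tuple(json.load(open(f"pics/{n}.json")));p,r=ray(w,u,v);return p+r*d
print("w3",pt("w3",140+326/1.8,160+218/1.8,.0171*350/(75/1.8)))
print("w2",pt("w2",140+327/1.8,160+225/1.8,.0514*350/(216/1.8)))
print("w1",pt("w1",322,295,.0855*350/(427-216)))
E
python3 - <<'E'
from h import *
crop(cv2.imread("pics/w3.png"),270,255,80,60,10,"pics/w3d.png")
E
```

```text
w3 [0.5744 0.1173 0.221 ]
w2 [0.5745 0.1127 0.2152]
w1 [0.5759 0.1141 0.3167]
```

View pics/w3d.png

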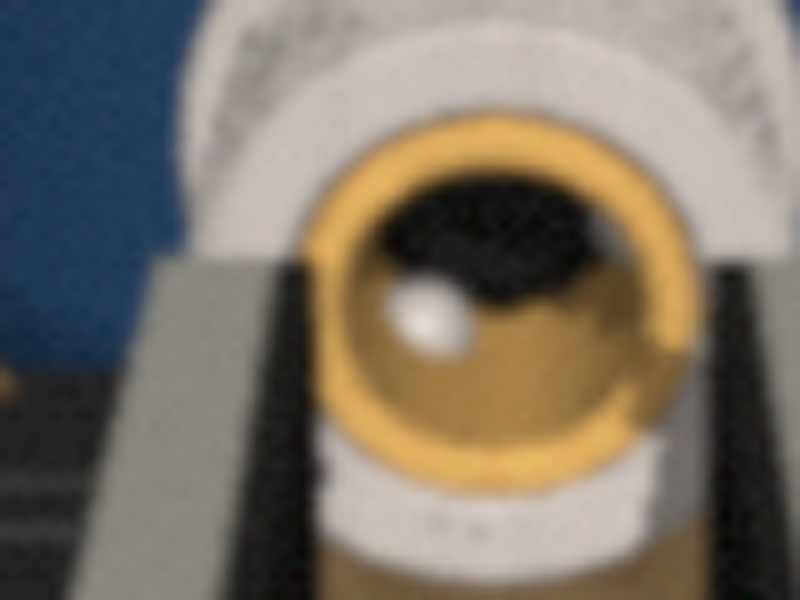

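```bash
python3 - <<'E'
from h import *
import json
def pt(n,u,v,d):
    w=tuple(json.load(open(f"pics/{n}.json")));p,r=ray(w,u,v);return p+r*d
print("w3",pt("w3",321,281,.0171*350/39))
E
```

```text
w3 [0.5753 0.1137 0.2118]
```

Images from all three cameras put the finger tips about 17 mm above the mouth, at z≈0.212 when the reported TCP is 0.176. That is why the fingers closed on nothing. I'll reopen, go lower and check again.

Emit:
send_rows --deltas '[{"grip":0.6,"translation":[0,0,0],"twist":[0,0,0]},{"grip":0.6,"translation":[0,0,0],"twist":[0,0,0]},{"grip":0.6,"translation":[0,0,0.005],"twist":[0,0,0]},{"grip":0.6,"translation":[0,0,0.02],"twist":[0,0,0]},{"grip":0.6,"translation":[0,0,0.02],"twist":[0,0,0]}]'

```text
clock: 4.08
eef_pos: [0.576, 0.1038, 0.1537]
tool_rot: [0.615, 0.789, -0.002, -0.001]
ft_force: [0.9, 0.5, 0.5]
grip_width: 0.051
```

```bash
python3 w.py w4;python3 w.py s4 scene; python3 - <<'E'
from h import *
a=cv2.imread("pics/w4.png")[160:480,140:500]; a=cv2.resize(a,None,fx=1.8,fy=1.8,interpolation=cv2.INTER_CUBIC);cv2.imwrite("pics/w4c.png",a)
crop(cv2.imread("pics/s4.png"),360,280,80,70,9,"pics/s4c.png")
E
```

```text
t 4.12 tcp [0.5766 0.1039 0.1546] yaw 1.8179 tz [-0.003  -0.0007 -1.    ] F [ 0.0519  0.4808 -0.4178] T [ 0.0083 -0.0222 -0.0075] w 0.0512
[0.5599 0.1712 0.3321] [0.9831 0.1225 0.0144 0.1356]
t 4.17 tcp [0.5771 0.104  0.1553] yaw 1.818 tz [-0.0017 -0.0004 -1.    ] F [-0.3023  0.6317  0.0149] T [ 0.057  -0.0303  0.0304] w 0.0512
[0.8638 0.2483 0.9364] [ 0.3317  0.9049 -0.2512 -0.0891]
```

View pics/w4c.png

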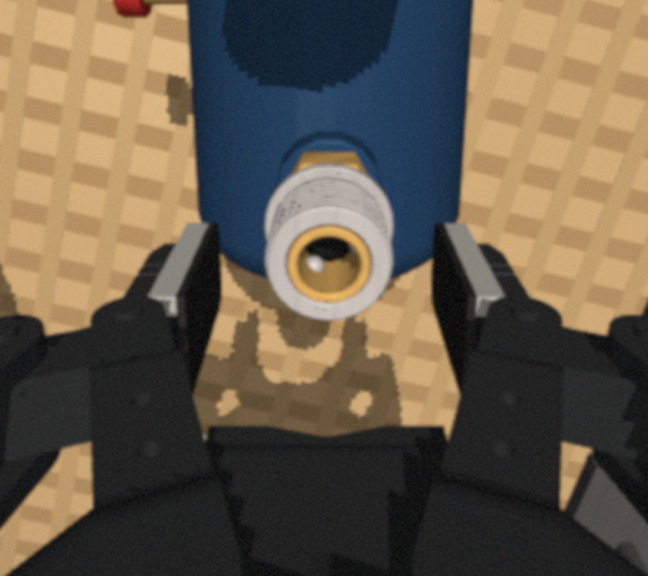

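View pics/s4c.png

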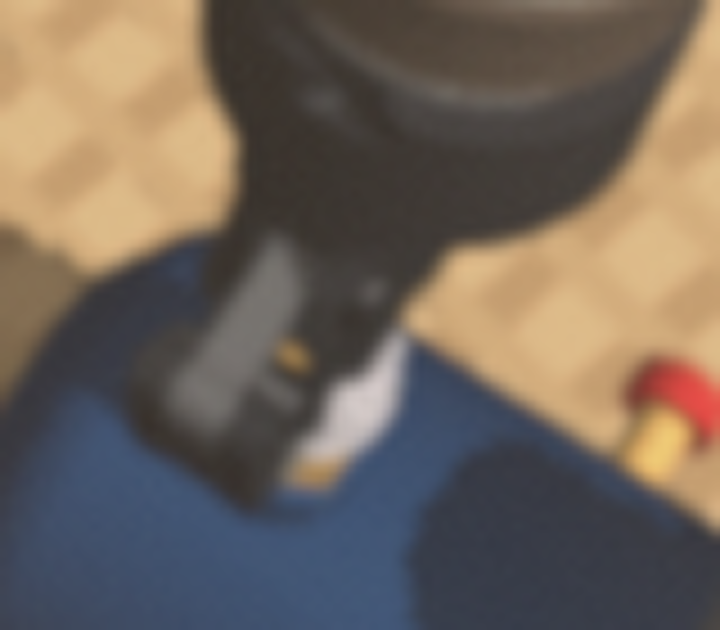

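Emit:
send_rows --deltas '[{"grip":0.6,"translation":[0,0,0.006],"twist":[0,0,0]},{"grip":0.6,"translation":[0,0,0.013],"twist":[0,0,0]},{"grip":0.6,"translation":[0,0,0.017],"twist":[0,0,0]},{"grip":0.6,"translation":[0,0,0.017],"twist":[0,0,0]}]'

```text
clock: 4.68
eef_pos: [0.5767, 0.1039, 0.1378]
tool_rot: [0.615, 0.789, -0.001, -0.001]
ft_force: [-0.2, -0.6, -0.0]
grip_width: 0.0513
```

```bash
python3 w.py w5;python3 w.py s5 scene; python3 - <<'E'
from h import *
a=cv2.imread("pics/w5.png")[160:480,140:500]; a=cv2.resize(a,None,fx=1.8,fy=1.8,interpolation=cv2.INTER_CUBIC);cv2.imwrite("pics/w5c.png",a)
crop(cv2.imread("pics/s5.png"),360,280,80,70,9,"pics/s5c.png")
E
```

```text
t 4.72 tcp [0.577  0.104  0.1381] yaw 1.8179 tz [-0.002  -0.0005 -1.    ] F [0.4931 0.5351 0.3864] T [ 0.0143 -0.0617  0.005 ] w 0.0511
[0.5602 0.1713 0.3162] [0.9831 0.1223 0.0153 0.1355]
t 4.78 tcp [0.5771 0.104  0.1384] yaw 1.8179 tz [-0.0015 -0.0004 -1.    ] F [-0.3066 -0.4307  0.3487] T [ 0.0184 -0.0028  0.019 ] w 0.0513
[0.8638 0.2483 0.9364] [ 0.3317  0.9049 -0.2512 -0.0891]
```

View pics/w5c.png

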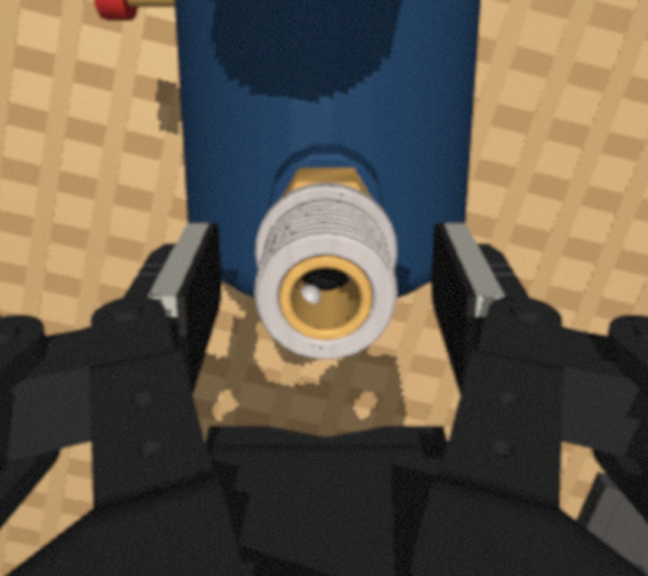

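View pics/s5c.png

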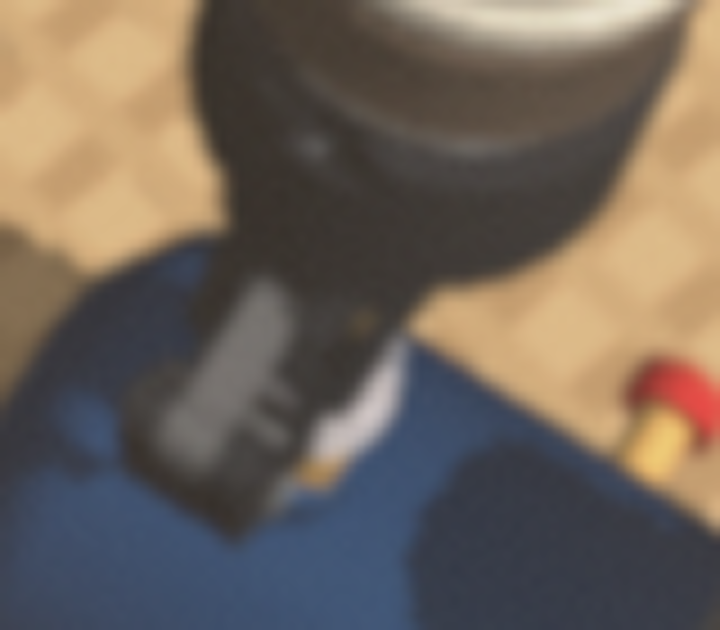

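Emit:
send_rows --deltas '[{"grip":0.42,"translation":[0,0,0],"twist":[0,0,0]},{"grip":0.36,"translation":[0,0,0],"twist":[0,0,0]},{"grip":0.32,"translation":[0,0,0],"twist":[0,0,0]},{"grip":0.3,"translation":[0,0,0],"twist":[0,0,0]}]'

```text
clock: 5.28
eef_pos: [0.5768, 0.1039, 0.1387]
tool_rot: [0.615, 0.789, -0.001, -0.001]
ft_force: [-2.7, -0.1, 3.7]
grip_width: 0.0287
```

```bash
python3 g.py; python3 w.py w6; python3 - <<'E'
from h import *
a=cv2.imread("pics/w6.png")[160:480,140:500]; a=cv2.resize(a,None,fx=1.8,fy=1.8,interpolation=cv2.INTER_CUBIC);cv2.imwrite("pics/w6c.png",a)
E
```

```text
t 5.28 tcp [0.5768 0.1039 0.1387] yaw 1.8179 tz [-0.0019 -0.0006 -1.    ] F [-2.6664 -0.0601  3.6615] T [-0.1688  0.732  -0.0338] w 0.0287
t 5.33 tcp [0.5768 0.1039 0.1387] yaw 1.8179 tz [-0.0019 -0.0006 -1.    ] F [-2.3098 -1.4583  3.7579] T [-0.2021  0.7741 -0.049 ] w 0.0289
[0.5602 0.1712 0.3171] [0.9831 0.1223 0.0156 0.1355]
```

View pics/w6c.png

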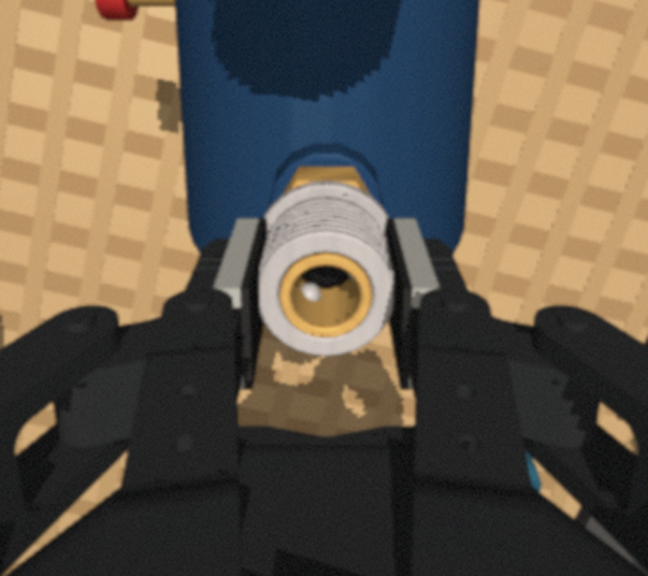

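The fingers have stopped on the sleeve at 29 mm with small side forces, and the sleeve is centred between the pads. I'll grip harder and pull down in steps.

Emit:
send_rows --deltas '[{"grip":0.1,"translation":[0,0,0],"twist":[0,0,0]},{"grip":0.1,"translation":[0,0,0.001],"twist":[0,0,0]},{"grip":0.1,"translation":[0,0,0.003],"twist":[0,0,0]},{"grip":0.1,"translation":[0,0,0.004],"twist":[0,0,0]}]'

```text
clock: 5.82
eef_pos: [0.5768, 0.1039, 0.1359]
tool_rot: [0.615, 0.789, -0.0, -0.0]
ft_force: [-2.6, -0.9, 6.6]
grip_width: 0.0287
```

```bash
python3 g.py
```

```text
t 5.83 tcp [0.5768 0.1039 0.1359] yaw 1.8179 tz [-0.001  -0.0004 -1.    ] F [-2.5631 -0.9134  6.6004] T [-0.2624  0.9139  0.0088] w 0.0287
```

Emit:
send_rows --deltas '[{"grip":0.1,"translation":[0,0,0.002],"twist":[0,0,0]},{"grip":0.1,"translation":[0,0,0.003],"twist":[0,0,0]},{"grip":0.1,"translation":[0,0,0.003],"twist":[0,0,0]}]'

```text
clock: 6.2
eef_pos: [0.5768, 0.1039, 0.1334]
tool_rot: [0.615, 0.789, -0.0, -0.0]
ft_force: [-2.4, -1.7, 4.7]
grip_width: 0.0287
```

Emit:
send_rows --deltas '[{"grip":0.1,"translation":[0,0,0.001],"twist":[0,0,0]},{"grip":0.1,"translation":[0,0,0.002],"twist":[0,0,0]},{"grip":0.1,"translation":[0,0,0.002],"twist":[0,0,0]}]'

```text
clock: 6.58
eef_pos: [0.5768, 0.1039, 0.1322]
tool_rot: [0.615, 0.789, -0.0, 0.0]
ft_force: [-3.3, -1.6, 6.5]
grip_width: 0.0285
```

```bash
python3 g.py;python3 w.py w7; python3 - <<'E'
from h import *
a=cv2.imread("pics/w7.png")[160:480,140:500]; a=cv2.resize(a,None,fx=1.8,fy=1.8,interpolation=cv2.INTER_CUBIC);cv2.imwrite("pics/w7c.png",a)
E
```

```text
t 6.58 tcp [0.5768 0.1039 0.1322] yaw 1.8179 tz [ 0.0001 -0.0002 -1.    ] F [-3.2684 -1.579   6.5122] T [-0.1429  0.9237 -0.0204] w 0.0285
t 6.62 tcp [0.5768 0.1039 0.1322] yaw 1.8178 tz [ 0.0001 -0.0002 -1.    ] F [-3.6699 -0.7142  6.3562] T [-0.181   0.9105 -0.0344] w 0.0287
[0.5599 0.1712 0.3106] [0.9831 0.1221 0.0166 0.1355]
```

View pics/w7c.png

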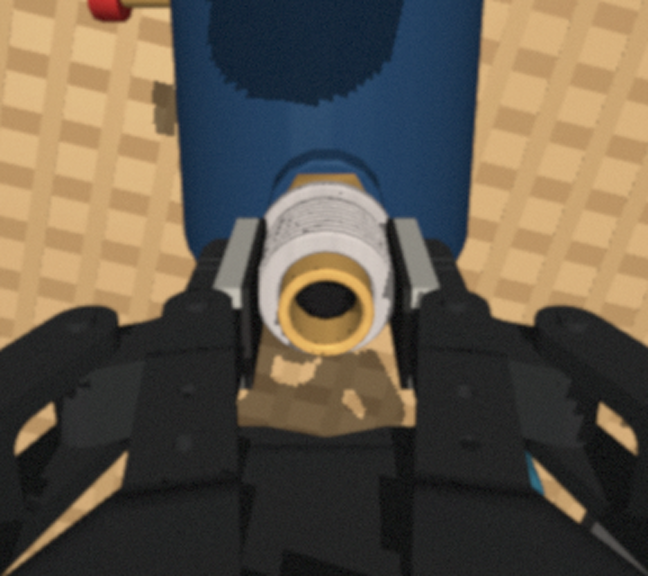

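The sleeve follows the fingers, and the brass core at (327,310) now stands clear of it by about 6.5 mm. I'll go on to the stop.

Emit:
send_rows --deltas '[{"grip":0.1,"translation":[0,0,0.001],"twist":[0,0,0]},{"grip":0.1,"translation":[0,0,0.002],"twist":[0,0,0]},{"grip":0.1,"translation":[0,0,0.002],"twist":[0,0,0]},{"grip":0.1,"translation":[0,0,0.002],"twist":[0,0,0]}]'

```text
clock: 7.12
eef_pos: [0.5768, 0.1039, 0.1311]
tool_rot: [0.615, 0.789, 0.0, 0.0]
ft_force: [-3.7, -0.7, 7.4]
grip_width: 0.0291
```

Emit:
send_rows --deltas '[{"grip":0.1,"translation":[0,0,0.001],"twist":[0,0,0]},{"grip":0.1,"translation":[0,0,0.0015],"twist":[0,0,0]}]'

```text
clock: 7.38
eef_pos: [0.5768, 0.1039, 0.1306]
tool_rot: [0.615, 0.789, 0.0, 0.001]
ft_force: [-3.6, -1.4, 7.4]
grip_width: 0.0286
```

```bash
python3 g.py;python3 w.py w8; python3 - <<'E'
from h import *
a=cv2.imread("pics/w8.png")[160:480,140:500]; a=cv2.resize(a,None,fx=1.8,fy=1.8,interpolation=cv2.INTER_CUBIC);cv2.imwrite("pics/w8c.png",a)
E
```

```text
t 7.38 tcp [0.5768 0.1039 0.1306] yaw 1.8178 tz [ 0.0016  0.     -1.    ] F [-3.5925 -1.4024  7.4143] T [-0.237   1.004  -0.0036] w 0.0286
t 7.42 tcp [0.5769 0.1039 0.1305] yaw 1.8179 tz [ 0.0015  0.     -1.    ] F [-3.391  -1.4008  7.1315] T [-0.193   0.9933 -0.0277] w 0.0284
[0.5597 0.1711 0.309 ] [0.9831 0.122  0.0174 0.1355]
```

View pics/w8c.png

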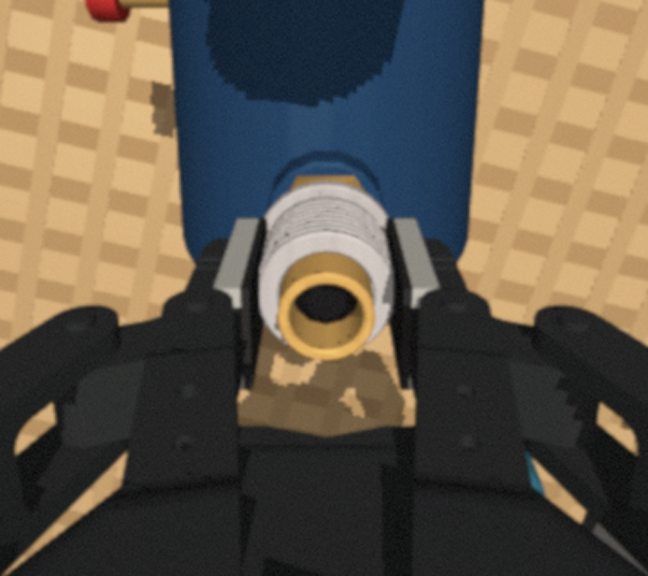

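Emit:
send_rows --deltas '[{"grip":0.1,"translation":[0,0,0.001],"twist":[0,0,0]},{"grip":0.1,"translation":[0,0,0.002],"twist":[0,0,0]},{"grip":0.1,"translation":[0,0,0.002],"twist":[0,0,0]}]'

```text
clock: 7.8
eef_pos: [0.5769, 0.1039, 0.1299]
tool_rot: [0.615, 0.789, 0.001, 0.001]
ft_force: [-3.7, -0.7, 9.8]
grip_width: 0.0289
```

The force is above 8 N, so the sleeve is at its stop. I'll release and check that it stays back.

Emit:
send_rows --deltas '[{"grip":0.4,"translation":[0,0,0],"twist":[0,0,0]},{"grip":0.5,"translation":[0,0,0],"twist":[0,0,0]},{"grip":0.6,"translation":[0,0,0],"twist":[0,0,0]},{"grip":0.6,"translation":[0,0,0],"twist":[0,0,0]}]'

```text
clock: 8.3
eef_pos: [0.5768, 0.1039, 0.1293]
tool_rot: [0.615, 0.789, 0.001, 0.001]
ft_force: [0.1, 0.5, -0.1]
grip_width: 0.0512
```

```bash
python3 g.py;python3 w.py w9; python3 - <<'E'
from h import *
a=cv2.imread("pics/w9.png")[160:480,140:500]; a=cv2.resize(a,None,fx=1.8,fy=1.8,interpolation=cv2.INTER_CUBIC);cv2.imwrite("pics/w9c.png",a)
E
```

```text
t 8.3 tcp [0.5768 0.1039 0.1293] yaw 1.8179 tz [ 0.0018  0.0001 -1.    ] F [ 0.1341  0.4509 -0.117 ] T [-0.0143 -0.0389 -0.0362] w 0.0512
t 8.35 tcp [0.5768 0.1039 0.1294] yaw 1.8179 tz [ 0.0019  0.0001 -1.    ] F [1.0562 0.2043 0.385 ] T [ 0.0354 -0.0007  0.011 ] w 0.0514
[0.5595 0.1711 0.3077] [0.9831 0.122  0.0175 0.1355]
```

View pics/w9c.png

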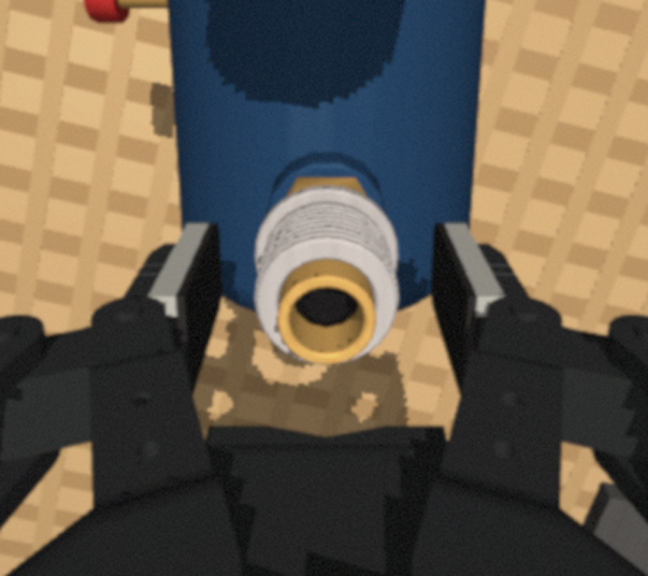

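```bash
python3 - <<'E'
from h import *
import json
L=lambda n:tuple(json.load(open(f"pics/{n}.json")))
c=lambda x,y:(140+x/1.8-.2,160+y/1.8-.2)
obs=[(L("w1"),319.85,237.25),(L("w2"),*c(328,225)),(L("w4"),*c(329.5,264)),(L("w5"),*c(326,296.5)),(L("w9"),*c(327.5,316))]
X,r=tri(obs);print(X,np.array(r))
# tool-frame coordinates of mouth from each using that z: TCP poses at picture times
for o,t in zip(obs,[(.5773,.1045),(.5771,.1037),(.5766,.1039),(.577,.104),(.5768,.1039)]):
    P=atz(*o,X[2]);print(P,P[:2]-t)
E
python3 g.py .5775 .1045 .25 1.82
```

```text
[0.5768 0.1042 0.1942] [[ 0.2349  0.1701]
 [ 0.0734 -0.2179]
 [-0.3645 -0.6206]
 [ 0.058  -0.0489]
 [-0.2097  0.7506]]
[0.5766 0.1043 0.1942] [-0.0007 -0.0002]
[0.5768 0.1041 0.1942] [-0.0003  0.0004]
[0.577  0.104  0.1942] [0.0004 0.0001]
[0.5768 0.1042 0.1942] [-0.0002  0.0002]
[0.5768 0.1046 0.1942] [0.     0.0007]
t 8.35 tcp [0.5768 0.1039 0.1294] yaw 1.8179 tz [ 0.0019  0.0001 -1.    ] F [1.0562 0.2043 0.385 ] T [ 0.0354 -0.0007  0.011 ] w 0.0514
tr [ 0.0004  0.0011 -0.1206] tw [ 0.1073  0.0236 -0.1207]
```

The sleeve stays back by itself with the fingers off it (force about 0), and the brass core is clearly visible above it at (327,310). Next is the gauge.

Emit:
send_rows --deltas '[{"grip":0.6,"translation":[0,0,-0.02],"twist":[0,0,0]},{"grip":0.7,"translation":[0,0,-0.06],"twist":[0,0,0]},{"grip":0.8,"translation":[-0.03,0,-0.08],"twist":[0,0,5]},{"grip":0.8,"translation":[-0.08,0,-0.08],"twist":[0,0,10]},{"grip":0.8,"translation":[-0.13,0,-0.08],"twist":[0,0,15]}]'

```text
clock: 8.98
eef_pos: [0.609, -0.023, 0.2099]
tool_rot: [0.713, 0.701, 0.001, 0.001]
ft_force: [-0.1, -0.0, -0.5]
grip_width: 0.0683
```

```bash
python3 g.py .568 -.154 .18 1.43
```

```text
t 8.97 tcp [ 0.609  -0.023   0.2099] yaw 1.5545 tz [ 0.0031  0.0001 -1.    ] F [-0.0691 -0.0245 -0.5383] T [ 0.0864 -0.0537 -0.0206] w 0.0683
tr [-0.1316 -0.039   0.0298] tw [ 0.1788 -0.0186  7.1312]
```

Emit:
send_rows --deltas '[{"grip":0.8,"translation":[-0.05,-0.015,0.01],"twist":[0,0,3]},{"grip":0.8,"translation":[-0.1,-0.03,0.02],"twist":[0,0,7]},{"grip":0.8,"translation":[-0.1315,-0.039,0.03],"twist":[0.1,0,7]},{"grip":0.8,"translation":[-0.1315,-0.039,0.03],"twist":[0.1,0,7]}]'

```text
clock: 9.48
eef_pos: [0.5665, -0.1561, 0.1786]
tool_rot: [0.756, 0.655, -0.0, -0.001]
ft_force: [-0.0, 0.4, 0.4]
grip_width: 0.0681
```

```bash
python3 w.py w10
```

```text
t 9.53 tcp [ 0.5674 -0.1548  0.1792] yaw 1.43 tz [ 0.0004  0.0009 -1.    ] F [-0.4941  0.5108 -0.3866] T [0.0322 0.0444 0.0033] w 0.0681
[ 0.5763 -0.0876  0.357 ] [ 0.9882 -0.0705 -0.0106  0.1359]
```

View pics/w10.png

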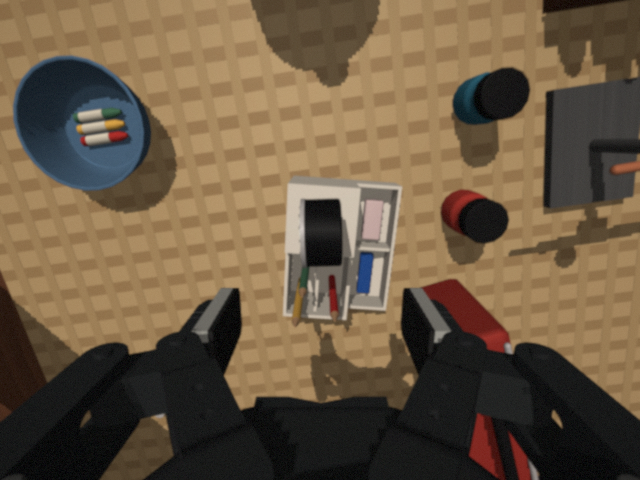

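```bash
python3 - <<'E'
from h import *
crop(cv2.imread("pics/w10.png"),280,170,80,110,7,"pics/w10c.png")
E
```

```text
(no output)
```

View pics/w10c.png

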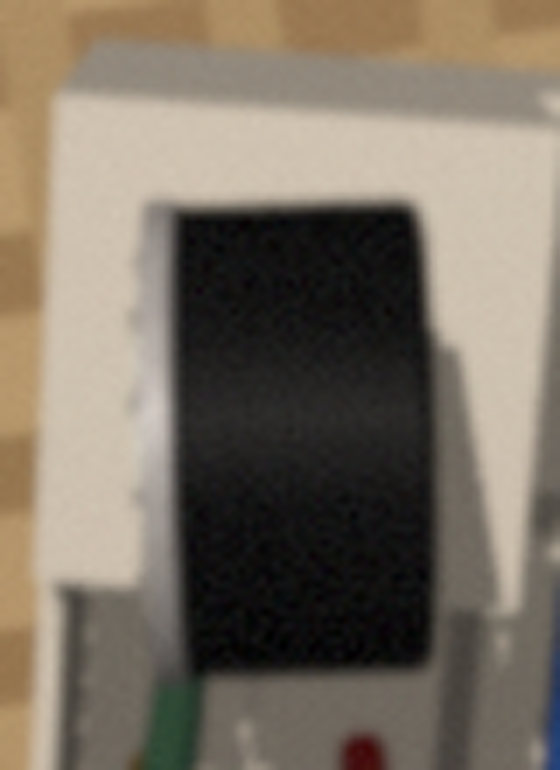

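```bash
python3 - <<'E'
from h import *
import json
from scipy.optimize import minimize
w=tuple(json.load(open("pics/w10.json")))
poly=np.array([[148,205],[412,205],[428,330],[436,480],[430,662],[160,675],[145,500],[140,400],[140,300]])/7-.43+[280,170]
S=8
def rast(p,o,n):
    m=np.zeros((n*S,n*S),np.uint8);cv2.fillConvexPoly(m,cv2.convexHull(np.round((p-o)*S).astype(np.int32)),1);return m>0
def hullpts(c,yaw):
    a=np.linspace(0,2*np.pi,60,endpoint=False)
    P=np.array([[dx,.025*np.cos(k),.025*np.sin(k)] for dx in(-.014,.014) for k in a])
    return np.array([proj(w,p) for p in R.from_euler('z',yaw).apply(P)+c])
m=rast(poly,[280,170],110)
def f(q):
    h=rast(hullpts([q[0]/1e3,q[1]/1e3,.103],q[2]/20),[280,170],110);return -(h&m).sum()/(h|m).sum()
for y0 in(-3,0):
    s=np.array([567,-154,y0]);r=minimize(f,s,method="Nelder-Mead",options=dict(initial_simplex=[s,s+[8,0,0],s+[0,8,0],s+[0,0,2]]));print(r.x[:2],r.x[2]/20,r.fun)
E
```

```text
[ 566.4572 -153.2237] -0.1097828832478617 -0.9807475748689544
[ 566.4894 -153.1734] -0.10730633986220864 -0.9799118359143026
```

```bash
python3 g.py .5665 -.1532 .075 1.46
```

```text
t 9.53 tcp [ 0.5674 -0.1548  0.1792] yaw 1.43 tz [ 0.0004  0.0009 -1.    ] F [-0.4941  0.5108 -0.3866] T [0.0322 0.0444 0.0033] w 0.0681
tr [ 0.0013 -0.0011  0.1042] tw [ 0.0146 -0.0532 -1.7208]
```

Emit:
send_rows --deltas '[{"grip":0.8,"translation":[0.0013,-0.0011,0.03],"twist":[0,0,-1.7]},{"grip":0.8,"translation":[0.0013,-0.0011,0.06],"twist":[0,0,-1.7]},{"grip":0.8,"translation":[0.0013,-0.0011,0.09],"twist":[0,0,-1.7]},{"grip":0.7,"translation":[0.0013,-0.0011,0.104],"twist":[0,0,-1.7]},{"grip":0.7,"translation":[0.0013,-0.0011,0.104],"twist":[0,0,-1.7]}]'

```text
clock: 10.15
eef_pos: [0.5662, -0.1523, 0.0746]
tool_rot: [0.745, 0.667, 0.0, -0.001]
ft_force: [1.2, 0.2, 1.2]
grip_width: 0.0594
```

```bash
python3 w.py w11;python3 w.py t11 top;python3 w.py s11 scene; python3 g.py .5665 -.1532 .056 1.46; python3 - <<'E'
from h import *
a=crop(cv2.imread("pics/t11.png"),270,160,110,80,7,"pics/t11c.png")
E
```

```text
t 10.2 tcp [ 0.5671 -0.1527  0.0757] yaw 1.4606 tz [ 0.0009  0.0008 -1.    ] F [-0.1341 -0.5714 -0.1704] T [-0.0105 -0.0487  0.0074] w 0.0598
[ 0.5739 -0.0836  0.2531] [ 0.9892 -0.0542 -0.0085  0.1356]
t 10.25 tcp [ 0.5676 -0.153   0.0764] yaw 1.4604 tz [ 0.0023  0.0004 -1.    ] F [0.4689 0.1117 0.1149] T [ 0.0085 -0.0121  0.0149] w 0.0597
[ 0.3706 -0.1198  0.9703] [-0.7034  0.7047 -0.0654  0.0659]
t 10.3 tcp [ 0.5678 -0.1532  0.0767] yaw 1.4601 tz [ 0.003   0.0002 -1.    ] F [-0.0242  0.5967  0.4789] T [-0.0342  0.0071  0.0177] w 0.0599
[0.8638 0.2483 0.9364] [ 0.3317  0.9049 -0.2512 -0.0891]
t 10.3 tcp [ 0.5678 -0.1532  0.0767] yaw 1.4601 tz [ 0.003   0.0002 -1.    ] F [-0.0242  0.5967  0.4789] T [-0.0342  0.0071  0.0177] w 0.0599
tr [-0.0001 -0.0014  0.0207] tw [ 0.1718 -0.0321  0.0061]
```

View pics/w11.png

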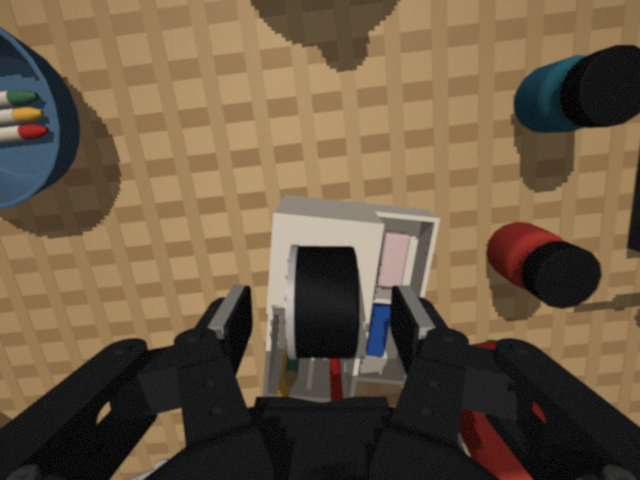

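View pics/t11c.png

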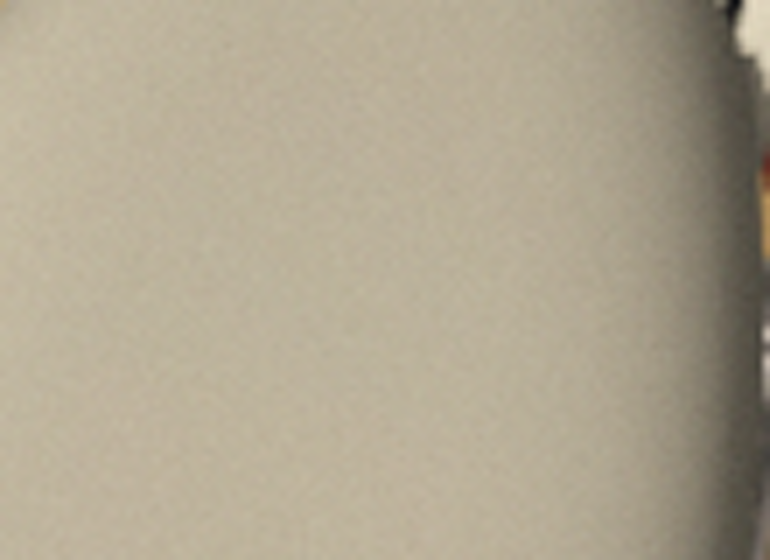

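The gauge, at (325,300), lies between the pads and is square to them, with no contact. I'll descend 20 mm and close.

Emit:
send_rows --deltas '[{"grip":0.7,"translation":[0,-0.001,0.01],"twist":[0.1,0,0]},{"grip":0.7,"translation":[0,-0.0014,0.02],"twist":[0.1,0,0]},{"grip":0.7,"translation":[0,-0.0014,0.021],"twist":[0.1,0,0]}]'

```text
clock: 10.68
eef_pos: [0.5654, -0.1529, 0.0545]
tool_rot: [0.745, 0.667, -0.0, -0.001]
ft_force: [-0.5, -0.9, 0.1]
grip_width: 0.0598
```

```bash
python3 w.py w12; python3 g.py .5665 -.1532 .056 1.46
```

```text
t 10.72 tcp [ 0.5657 -0.153   0.0548] yaw 1.46 tz [-0.0005  0.0009 -1.    ] F [-0.1118  0.1179  0.6463] T [0.0377 0.0374 0.0346] w 0.06
[ 0.5731 -0.0842  0.2329] [ 0.9892 -0.0547 -0.0084  0.1358]
t 10.72 tcp [ 0.5657 -0.153   0.0548] yaw 1.46 tz [-0.0005  0.0009 -1.    ] F [-0.1118  0.1179  0.6463] T [0.0377 0.0374 0.0346] w 0.06
tr [-0.0001  0.0008 -0.0012] tw [-0.0326 -0.0464 -0.0012]
```

View pics/w12.png

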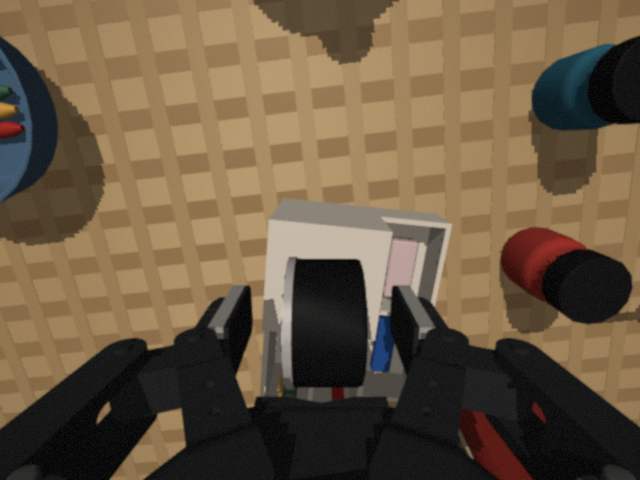

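Emit:
send_rows --deltas '[{"grip":0.5,"translation":[0,0.0008,-0.001],"twist":[0,0,0]},{"grip":0.36,"translation":[0,0.0008,-0.001],"twist":[0,0,0]},{"grip":0.3,"translation":[0,0.0008,-0.001],"twist":[0,0,0]},{"grip":0.25,"translation":[0,0.0008,-0.001],"twist":[0,0,0]},{"grip":0.15,"translation":[0,0.0008,-0.001],"twist":[0,0,0]}]'

```text
clock: 11.35
eef_pos: [0.5668, -0.1532, 0.0562]
tool_rot: [0.745, 0.667, 0.0, -0.0]
ft_force: [0.5, -0.4, 2.0]
grip_width: 0.0274
```

```bash
python3 w.py w13; 
```

```text
t 11.4 tcp [ 0.5668 -0.1532  0.0562] yaw 1.4599 tz [ 0.0003  0.0006 -1.    ] F [-0.6591  0.2959  2.9278] T [-0.022  -0.0053  0.0415] w 0.0276
[ 0.5742 -0.0844  0.2347] [ 0.9892 -0.0548 -0.0077  0.1359]
```

View pics/w13.png

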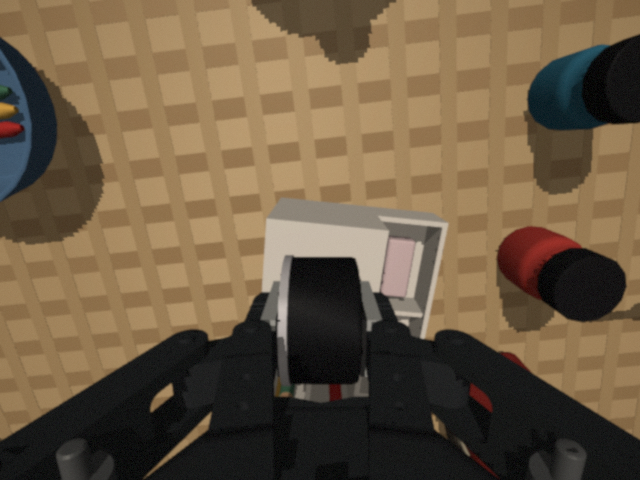

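Gripped on the flat faces (27.6 mm), with almost no side force. I'll lift straight up.

Emit:
send_rows --deltas '[{"grip":0.1,"translation":[0,0,-0.008],"twist":[0,0,0]},{"grip":0.1,"translation":[0,0,-0.025],"twist":[0,0,0]},{"grip":0.1,"translation":[0,0,-0.055],"twist":[0,0,0]},{"grip":0.1,"translation":[0,0,-0.1],"twist":[0,0,0]},{"grip":0.1,"translation":[0,0,-0.15],"twist":[0,0,0]}]'

```text
clock: 12.02
eef_pos: [0.5657, -0.1529, 0.2065]
tool_rot: [0.745, 0.667, -0.0, -0.001]
ft_force: [1.3, 0.4, -2.4]
grip_width: 0.0274
```

```bash
python3 g.py .5767 .1043 .24 1.82
```

```text
t 12.03 tcp [ 0.5657 -0.1529  0.2065] yaw 1.46 tz [-0.0026  0.0015 -1.    ] F [ 1.293   0.3968 -2.4116] T [ 0.0093 -0.0591  0.0177] w 0.0274
tr [ 0.2569 -0.0176 -0.0331] tw [ -0.1441  -0.0959 -20.6262]
```

Emit:
send_rows --deltas '[{"grip":0.1,"translation":[0.02,0,-0.035],"twist":[-0.1,-0.1,-4]},{"grip":0.1,"translation":[0.07,-0.005,-0.05],"twist":[-0.1,-0.1,-9]},{"grip":0.1,"translation":[0.12,-0.008,-0.05],"twist":[-0.1,-0.1,-14]},{"grip":0.1,"translation":[0.15,-0.01,-0.05],"twist":[-0.1,-0.1,-18]},{"grip":0.1,"translation":[0.17,-0.012,-0.05],"twist":[-0.1,-0.1,-20]}]'

```text
clock: 12.65
eef_pos: [0.5722, 0.0188, 0.2565]
tool_rot: [0.617, 0.787, -0.001, -0.001]
ft_force: [0.4, -0.6, -2.2]
grip_width: 0.0276
```

```bash
python3 g.py .5767 .1043 .25 1.82; python3 w.py t14 top; python3 w.py s14 scene;python3 w.py w14
```

```text
t 12.65 tcp [0.5722 0.0188 0.2565] yaw 1.8116 tz [-0.0019 -0.0003 -1.    ] F [ 0.442  -0.6079 -2.2369] T [ 0.0305 -0.0201 -0.0122] w 0.0276
tr [0.082  0.0248 0.0065] tw [-0.1081 -0.0119 -0.4839]
t 12.7 tcp [0.5722 0.0209 0.2565] yaw 1.8139 tz [-0.0018  0.0017 -1.    ] F [-0.0708  1.7527 -2.0391] T [0.0843 0.0039 0.017 ] w 0.0277
[ 0.3706 -0.1198  0.9703] [-0.7034  0.7047 -0.0654  0.0659]
t 12.75 tcp [0.5723 0.019  0.2564] yaw 1.8117 tz [-0.0018  0.0001 -1.    ] F [ 0.7718 -0.9059 -2.3419] T [-0.0194  0.0268  0.0344] w 0.0272
[0.8638 0.2483 0.9364] [ 0.3317  0.9049 -0.2512 -0.0891]
t 12.8 tcp [0.5724 0.0177 0.2565] yaw 1.8099 tz [-0.0017 -0.0007 -1.    ] F [-0.0603 -0.4173 -1.6757] T [ 0.0025 -0.0363  0.0091] w 0.0272
[0.5561 0.0864 0.4349] [0.9835 0.1192 0.0153 0.1352]
```

View pics/s14.png

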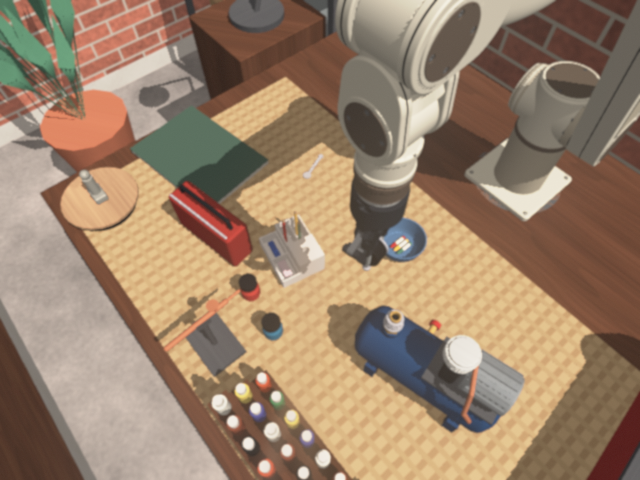

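View pics/t14.png

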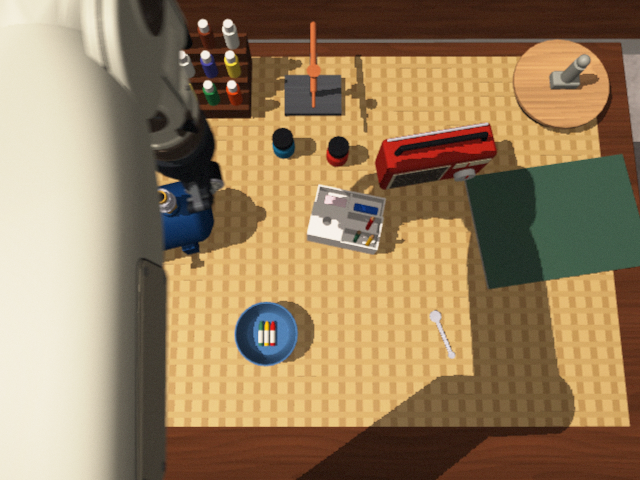

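View pics/w14.png

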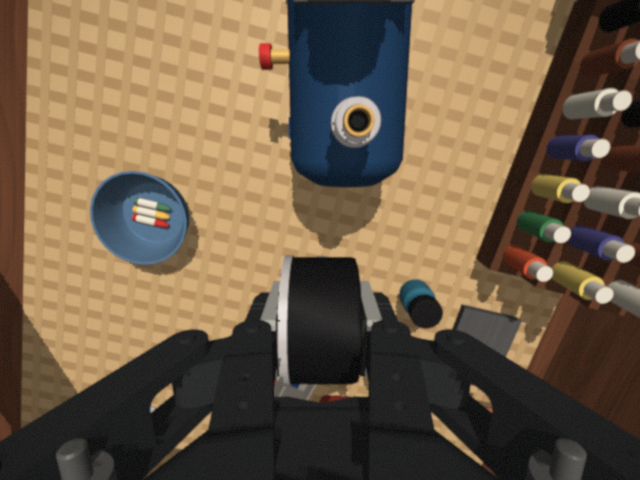

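The gauge is held square and unchanged since the grasp (case from (280,257) to (365,385)). The plug hangs down, and the coupler with its sleeve back is at (357,120). I'll measure the gauge's offset in the tool frame.

```bash
python3 - <<'E'
from h import *
crop(cv2.imread("pics/w14.png"),270,250,110,145,4,"pics/w14c.png")
crop(cv2.imread("pics/s14.png"),330,200,90,90,7,"pics/s14c.png")
E
```

```text
(no output)
```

View pics/w14c.png

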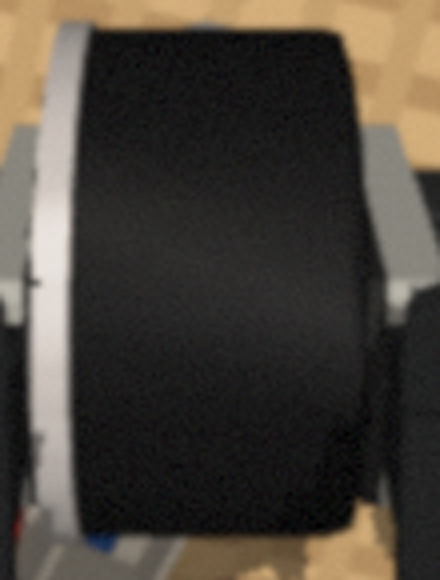

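View pics/s14c.png

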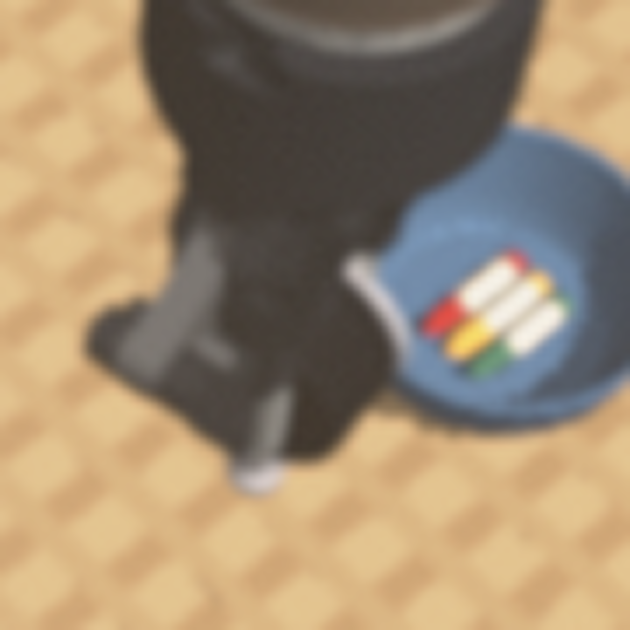

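```bash
python3 - <<'E'
from h import *
import json
from scipy.optimize import fsolve
tc={"w13":([.5668,-.1532,.0562],1.4599),"w14":([.5724,.0177,.2565],1.8099),"w9":([.5768,.1039,.1294],1.8179),"w5":([.577,.104,.1381],1.8179),"w8":([.5769,.1039,.1305],1.8179),"w2":([.5771,.1037,.1766],1.8174)}
a=np.linspace(0,2*np.pi,180)
for n,(p,y) in tc.items():
    w=tuple(json.load(open(f"pics/{n}.json")));c,s=np.cos(y),np.sin(y)
    Rt=np.array([[c,s,0],[s,-c,0],[0,0,-1]])
    print(n,"cam in tool",Rt.T@(np.array(w[1])-p), R.from_matrix(Rt.T@R.from_quat(w[2]).as_matrix()).as_rotvec())
    if n not in("w13","w14"):continue
    def vs(q,dy=0):
        P=np.array([np.array(p)+Rt@[q[0]+.025*np.cos(k),dy,q[1]+.025*np.sin(k)] for k in a])
        uv=np.array([proj(w,X) for X in P]);return np.array([uv[:,1].min(),uv[:,1].max()])
    for v in([257,383],[257,384],[256.5,383]):
        q=fsolve(lambda q:vs(q)-v,[0,-.045]);print(n,v,"gauge centre tool x,z",q)
E
```

```text
w13 cam in tool [ 0.0692 -0.0002 -0.1785] [-0.2141 -0.2147  1.5599]
w13 [257, 383] gauge centre tool x,z [-0.0014 -0.048 ]
w13 [257, 384] gauge centre tool x,z [-0.001 -0.049]
w13 [256.5, 383] gauge centre tool x,z [-0.001  -0.0485]
w14 cam in tool [ 0.0706  0.0005 -0.1784] [-0.2128 -0.2157  1.558 ]
w14 [257, 383] gauge centre tool x,z [-0.     -0.0479]
w14 [257, 384] gauge centre tool x,z [ 0.0003 -0.0489]
w14 [256.5, 383] gauge centre tool x,z [ 0.0003 -0.0484]
w9 cam in tool [ 0.0694 -0.0003 -0.1783] [-0.2162 -0.214   1.5602]
w5 cam in tool [ 0.0693  0.0002 -0.1781] [-0.2123 -0.2172  1.5596]
w8 cam in tool [ 0.0694 -0.0003 -0.1785] [-0.216  -0.2142  1.5602]
w2 cam in tool [ 0.0692 -0.0002 -0.1775] [-0.2121 -0.2175  1.5598]
```

```bash
python3 g.py .5766 .105 .216 1.82
```

```text
t 12.8 tcp [0.5724 0.0177 0.2565] yaw 1.8099 tz [-0.0017 -0.0007 -1.    ] F [-0.0603 -0.4173 -1.6757] T [ 0.0025 -0.0363  0.0091] w 0.0272
tr [0.0838 0.0248 0.0404] tw [-0.1038  0.0166 -0.5797]
```

Emit:
send_rows --deltas '[{"grip":0.1,"translation":[0.03,0.009,0.005],"twist":[-0.1,0,0]},{"grip":0.1,"translation":[0.06,0.018,0.015],"twist":[-0.1,0,-0.3]},{"grip":0.1,"translation":[0.08,0.024,0.028],"twist":[-0.1,0,-0.6]},{"grip":0.1,"translation":[0.0838,0.0248,0.037],"twist":[-0.1,0,-0.6]},{"grip":0.1,"translation":[0.0838,0.0248,0.04],"twist":[-0.1,0,-0.6]}]'

```text
clock: 13.42
eef_pos: [0.5761, 0.1041, 0.2153]
tool_rot: [0.614, 0.789, -0.001, -0.0]
ft_force: [-0.3, -0.4, -2.6]
grip_width: 0.0269
```

```bash
python3 w.py s15 scene;python3 w.py w15; python3 g.py .5766 .1050 .212 1.82;  python3 - <<'E'
from h import *
crop(cv2.imread("pics/s15.png"),365,285,60,55,12,"pics/s15c.png")
E
```

```text
t 13.47 tcp [0.5762 0.1038 0.2154] yaw 1.8192 tz [-0.0016 -0.0013 -1.    ] F [-0.0228 -0.4837 -1.8494] T [0.0249 0.0426 0.029 ] w 0.0275
[0.8638 0.2483 0.9364] [ 0.3317  0.9049 -0.2512 -0.0891]
t 13.53 tcp [0.5764 0.1038 0.216 ] yaw 1.819 tz [-0.0008 -0.001  -1.    ] F [-0.0613  0.158  -2.0999] T [-0.013   0.0247 -0.0161] w 0.0274
[0.5594 0.1713 0.3938] [0.9829 0.1229 0.0158 0.1359]
t 13.53 tcp [0.5764 0.1038 0.216 ] yaw 1.819 tz [-0.0008 -0.001  -1.    ] F [-0.0613  0.158  -2.0999] T [-0.013   0.0247 -0.0161] w 0.0274
tr [0.0011 0.0005 0.004 ] tw [-0.0566  0.0432 -0.0571]
```

View pics/s15c.png

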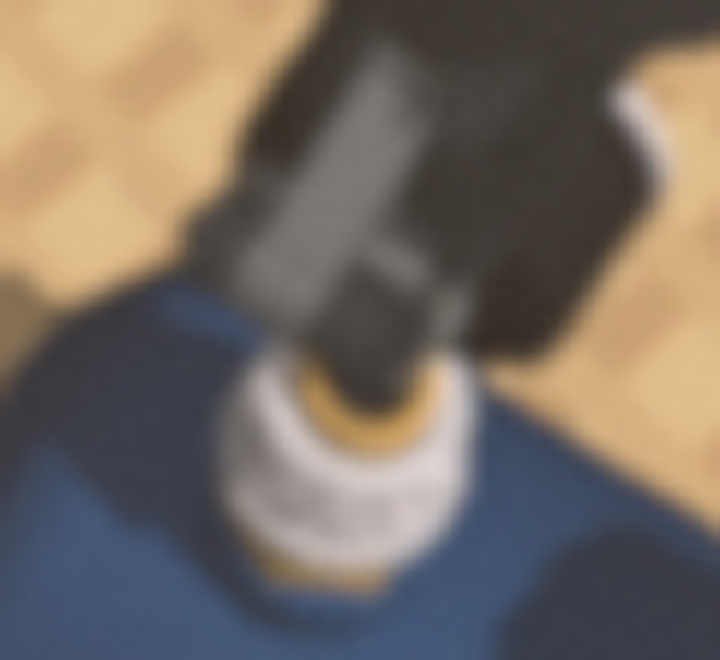

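View pics/w15.png

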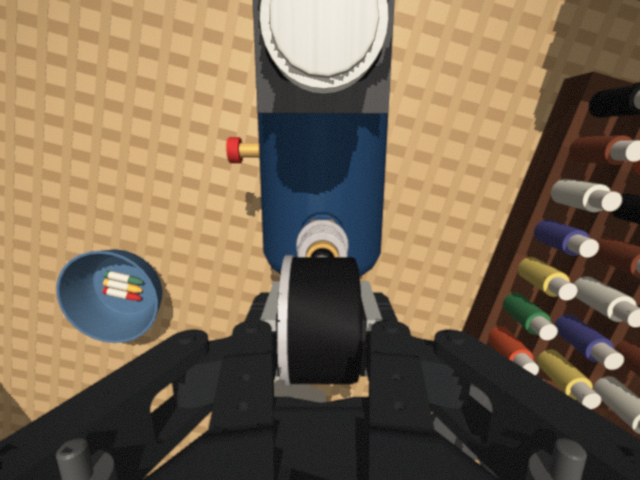

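In the scene crop the dark plug hangs over the mouth (about (375,390)). In the wrist image the mouth at (322,252) is on the case's mid-line. I'll correct by 1 mm and descend slowly, watching the force.

Emit:
send_rows --deltas '[{"grip":0.1,"translation":[0.0013,0.0005,0.001],"twist":[0,0,0]},{"grip":0.1,"translation":[0.0013,0.0005,0.003],"twist":[0,0,0]},{"grip":0.1,"translation":[0.0013,0.0005,0.005],"twist":[0,0,0]},{"grip":0.1,"translation":[0.0013,0.0005,0.006],"twist":[0,0,0]}]'

```text
clock: 14.02
eef_pos: [0.5765, 0.1051, 0.2099]
tool_rot: [0.614, 0.789, -0.001, -0.0]
ft_force: [1.0, 0.0, -1.2]
grip_width: 0.0271
```

```bash
python3 g.py .5766 .1050 .204 1.82
```

```text
t 14.03 tcp [0.5765 0.1051 0.2099] yaw 1.8189 tz [-0.0009 -0.0011 -1.    ] F [ 0.9989  0.0414 -1.1697] T [ 0.0238 -0.0446  0.0168] w 0.0271
tr [-0.0001  0.0001  0.0059] tw [-0.0638  0.0462 -0.0642]
```

Emit:
send_rows --deltas '[{"grip":0.1,"translation":[0,0,0.001],"twist":[0,0,0]},{"grip":0.1,"translation":[0,0,0.002],"twist":[0,0,0]},{"grip":0.1,"translation":[0,0,0.003],"twist":[0,0,0]}]'

```text
clock: 14.4
eef_pos: [0.5765, 0.1052, 0.2069]
tool_rot: [0.614, 0.789, -0.001, -0.0]
ft_force: [-0.1, -0.3, -2.1]
grip_width: 0.0272
```

```bash
python3 g.py
```

```text
t 14.4 tcp [0.5765 0.1052 0.2069] yaw 1.819 tz [-0.0009 -0.001  -1.    ] F [-0.1465 -0.3199 -2.0524] T [ 0.0233 -0.049   0.0422] w 0.0272
```

Emit:
send_rows --deltas '[{"grip":0.1,"translation":[0,0,0.001],"twist":[0,0,0]},{"grip":0.1,"translation":[0,0,0.002],"twist":[0,0,0]},{"grip":0.1,"translation":[0,0,0.002],"twist":[0,0,0]}]'

```text
clock: 14.78
eef_pos: [0.5765, 0.1051, 0.2048]
tool_rot: [0.614, 0.789, -0.001, -0.0]
ft_force: [0.3, -0.8, -2.5]
grip_width: 0.0276
```

```bash
python3 g.py
```

```text
t 14.78 tcp [0.5765 0.1051 0.2048] yaw 1.8189 tz [-0.001  -0.0012 -1.    ] F [ 0.3402 -0.7525 -2.4535] T [-0.0408 -0.0763  0.0124] w 0.0276
```

Emit:
send_rows --deltas '[{"grip":0.1,"translation":[0,0,0.001],"twist":[0,0,0]},{"grip":0.1,"translation":[0,0,0.002],"twist":[0,0,0]},{"grip":0.1,"translation":[0,0,0.003],"twist":[0,0,0]}]'

```text
clock: 15.15
eef_pos: [0.5765, 0.105, 0.2017]
tool_rot: [0.614, 0.789, -0.001, 0.0]
ft_force: [0.1, 0.1, -1.5]
grip_width: 0.0277
```

```bash
python3 g.py;python3 w.py s16 scene;  python3 - <<'E'
from h import *
crop(cv2.imread("pics/s16.png"),365,285,60,55,12,"pics/s16c.png")
E
```

```text
t 15.15 tcp [0.5765 0.105  0.2017] yaw 1.8189 tz [-0.0009 -0.0012 -1.    ] F [ 0.0877  0.0655 -1.5109] T [-0.0738 -0.0195 -0.05  ] w 0.0277
t 15.2 tcp [0.5764 0.105  0.2015] yaw 1.819 tz [-0.0012 -0.0013 -1.    ] F [ 0.3879  0.4048 -1.9239] T [-0.0672 -0.0822 -0.0703] w 0.0269
[0.8638 0.2483 0.9364] [ 0.3317  0.9049 -0.2512 -0.0891]
```

View pics/s16c.png

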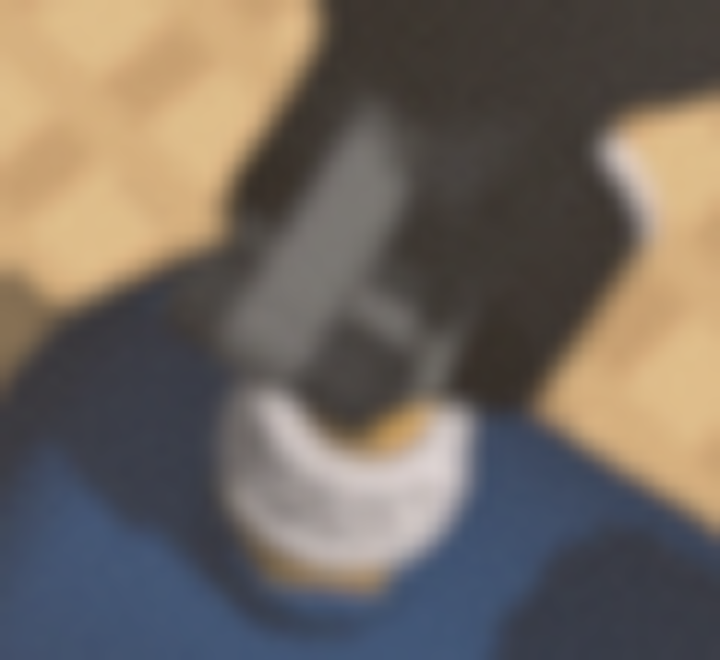

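No contact force with the tip nominally 6-7 mm inside the bore, so the plug has entered. I'll continue to the valve.

Emit:
send_rows --deltas '[{"grip":0.1,"translation":[0,0,0.001],"twist":[0,0,0]},{"grip":0.1,"translation":[0,0,0.002],"twist":[0,0,0]},{"grip":0.1,"translation":[0,0,0.003],"twist":[0,0,0]}]'

```text
clock: 15.58
eef_pos: [0.5764, 0.105, 0.1985]
tool_rot: [0.614, 0.789, -0.001, -0.0]
ft_force: [0.7, -0.6, -2.4]
grip_width: 0.0273
```

Emit:
send_rows --deltas '[{"grip":0.1,"translation":[0,0,0.001],"twist":[0,0,0]},{"grip":0.1,"translation":[0,0,0.002],"twist":[0,0,0]}]'

```text
clock: 15.82
eef_pos: [0.5765, 0.105, 0.1968]
tool_rot: [0.614, 0.789, -0.001, 0.0]
ft_force: [-1.3, 0.0, 2.6]
grip_width: 0.0273
```

```bash
python3 g.py
```

```text
t 15.82 tcp [0.5765 0.105  0.1968] yaw 1.8189 tz [-0.0008 -0.0012 -1.    ] F [-1.2812  0.0335  2.5517] T [-0.1016  0.2969 -0.0373] w 0.0273
```

The plug is at the valve, and the force rises where expected. I'll push through in small steps.

Emit:
send_rows --deltas '[{"grip":0.05,"translation":[0,0,0.001],"twist":[0,0,0]},{"grip":0.05,"translation":[0,0,0.002],"twist":[0,0,0]},{"grip":0.05,"translation":[0,0,0.002],"twist":[0,0,0]}]'

```text
clock: 16.2
eef_pos: [0.5765, 0.105, 0.1952]
tool_rot: [0.614, 0.789, -0.001, 0.0]
ft_force: [-1.9, -1.5, 3.6]
grip_width: 0.0273
```

Emit:
send_rows --deltas '[{"grip":0.05,"translation":[0,0,0.001],"twist":[0,0,0]},{"grip":0.05,"translation":[0,0,0.002],"twist":[0,0,0]},{"grip":0.05,"translation":[0,0,0.002],"twist":[0,0,0]}]'

```text
clock: 16.58
eef_pos: [0.5765, 0.105, 0.1933]
tool_rot: [0.614, 0.789, -0.0, 0.0]
ft_force: [-1.0, -0.9, 4.5]
grip_width: 0.0274
```

```bash
python3 g.py
```

```text
t 16.57 tcp [0.5765 0.105  0.1933] yaw 1.8189 tz [-0.0001 -0.0011 -1.    ] F [-1.0367 -0.9189  4.5004] T [-0.2483  0.4742 -0.005 ] w 0.0274
```

```bash
python3 w.py w17; python3 - <<'E'
from h import *
a=cv2.imread("pics/w15.png")[240:400,260:385];b=cv2.imread("pics/w17.png")[240:400,260:385]
cv2.imwrite("pics/cmp.png",cv2.resize(np.hstack([a,b]),None,fx=3,fy=3,interpolation=cv2.INTER_CUBIC))
E
```

```text
t 16.62 tcp [0.5765 0.105  0.1932] yaw 1.8188 tz [-0.0003 -0.0011 -1.    ] F [-0.5701 -1.0703  3.6458] T [-0.1766  0.4599  0.0166] w 0.0272
[0.5596 0.1724 0.3716] [0.983  0.1227 0.0165 0.1359]
```

View pics/cmp.png

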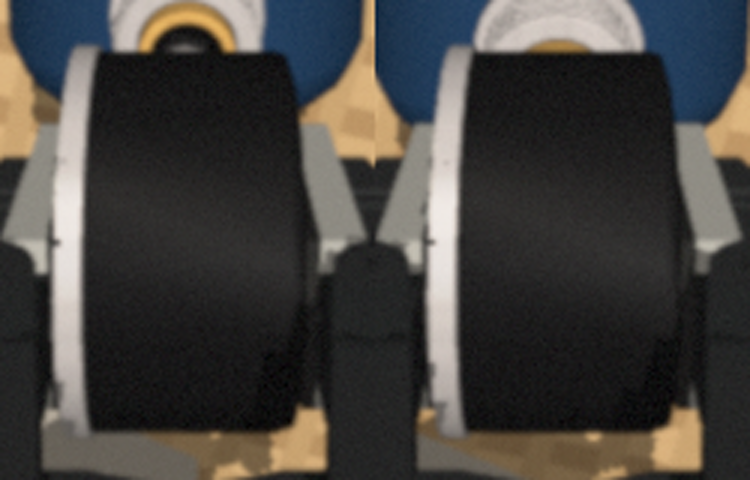

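The gauge has not slipped in the grip, and the sleeve is still back. I'll continue.

Emit:
send_rows --deltas '[{"grip":0.05,"translation":[0,0,0.001],"twist":[0,0,0]},{"grip":0.05,"translation":[0,0,0.002],"twist":[0,0,0]},{"grip":0.05,"translation":[0,0,0.003],"twist":[0,0,0]}]'

```text
clock: 17.0
eef_pos: [0.5766, 0.105, 0.1905]
tool_rot: [0.614, 0.789, -0.0, 0.0]
ft_force: [-2.2, -0.5, 5.8]
grip_width: 0.0272
```

Emit:
send_rows --deltas '[{"grip":0.05,"translation":[0,0,0.001],"twist":[0,0,0]},{"grip":0.05,"translation":[0,0,0.002],"twist":[0,0,0]}]'

```text
clock: 17.25
eef_pos: [0.5766, 0.105, 0.189]
tool_rot: [0.614, 0.789, -0.0, 0.001]
ft_force: [-3.1, -0.8, 6.9]
grip_width: 0.0274
```

```bash
python3 g.py
```

```text
t 17.25 tcp [0.5766 0.105  0.189 ] yaw 1.8189 tz [ 0.0006 -0.001  -1.    ] F [-3.1243 -0.837   6.9493] T [-0.1637  0.749   0.002 ] w 0.0274
```

Emit:
send_rows --deltas '[{"grip":0.05,"translation":[0,-0.0003,0.001],"twist":[0,0,0]},{"grip":0.05,"translation":[0,-0.0003,0.002],"twist":[0,0,0]},{"grip":0.05,"translation":[0,-0.0003,0.003],"twist":[0,0,0]}]'

```text
clock: 17.62
eef_pos: [0.5766, 0.105, 0.1868]
tool_rot: [0.614, 0.789, 0.0, 0.001]
ft_force: [-2.2, -1.7, 8.3]
grip_width: 0.0275
```

```bash
python3 g.py; python3 w.py w18; python3 - <<'E'
from h import *
a=cv2.imread("pics/w17.png")[220:400,260:385];b=cv2.imread("pics/w18.png")[220:400,260:385]
cv2.imwrite("pics/cmp2.png",cv2.resize(np.hstack([a,b]),None,fx=3,fy=3,interpolation=cv2.INTER_CUBIC))
E
```

```text
t 17.62 tcp [0.5766 0.105  0.1868] yaw 1.8189 tz [ 0.0019 -0.0007 -1.    ] F [-2.1912 -1.745   8.3024] T [-0.2266  0.7049  0.0127] w 0.0275
t 17.68 tcp [0.5765 0.105  0.1866] yaw 1.8189 tz [ 0.0018 -0.0007 -1.    ] F [-1.8608 -0.5713  7.0086] T [-0.1415  0.6431  0.0161] w 0.0278
[0.5592 0.1723 0.3651] [0.983  0.1225 0.0176 0.1358]
```

View pics/cmp2.png

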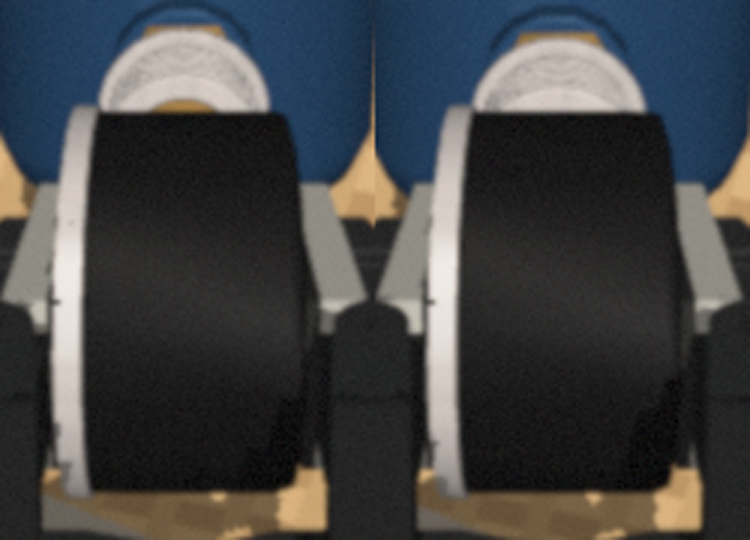

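Emit:
send_rows --deltas '[{"grip":0.05,"translation":[0,-0.0002,0.001],"twist":[0,0,0]},{"grip":0.05,"translation":[0,-0.0002,0.002],"twist":[0,0,0]}]'

```text
clock: 17.92
eef_pos: [0.5766, 0.105, 0.1856]
tool_rot: [0.614, 0.789, 0.001, 0.001]
ft_force: [-3.6, -0.9, 7.9]
grip_width: 0.0275
```

```bash
python3 g.py
```

```text
t 17.93 tcp [0.5766 0.105  0.1856] yaw 1.8189 tz [ 0.0031 -0.0005 -1.    ] F [-3.603  -0.8656  7.869 ] T [-0.2238  0.8307  0.04  ] w 0.0275
```

Emit:
send_rows --deltas '[{"grip":0.05,"translation":[0,-0.0003,0.001],"twist":[0.1,0,0]},{"grip":0.05,"translation":[0,-0.0003,0.002],"twist":[0.1,0,0]}]'

```text
clock: 18.18
eef_pos: [0.5766, 0.105, 0.1846]
tool_rot: [0.614, 0.789, 0.001, 0.001]
ft_force: [-3.5, -0.2, 8.9]
grip_width: 0.0276
```

```bash
python3 g.py; python3 w.py w19; python3 w.py s19 scene;python3 - <<'E'
from h import *
a=cv2.imread("pics/w17.png")[220:400,260:385];b=cv2.imread("pics/w19.png")[220:400,260:385]
cv2.imwrite("pics/cmp3.png",cv2.resize(np.hstack([a,b]),None,fx=3,fy=3,interpolation=cv2.INTER_CUBIC))
crop(cv2.imread("pics/s19.png"),365,285,60,55,12,"pics/s19c.png")
E
```

```text
t 18.18 tcp [0.5766 0.105  0.1846] yaw 1.8189 tz [ 0.0028 -0.0006 -1.    ] F [-3.55   -0.1546  8.9128] T [-0.1645  0.7972 -0.0037] w 0.0276
t 18.23 tcp [0.5766 0.105  0.1845] yaw 1.8188 tz [ 0.0029 -0.0006 -1.    ] F [-3.6446 -1.7864  7.8537] T [-0.1345  0.7506 -0.033 ] w 0.0275
[0.5591 0.1723 0.3629] [0.983  0.1225 0.018  0.1358]
t 18.27 tcp [0.5766 0.105  0.1845] yaw 1.8188 tz [ 0.0028 -0.0006 -1.    ] F [-2.335  -0.4963  7.4687] T [-0.1741  0.7677  0.0296] w 0.0274
[0.8638 0.2483 0.9364] [ 0.3317  0.9049 -0.2512 -0.0891]
```

View pics/cmp3.png

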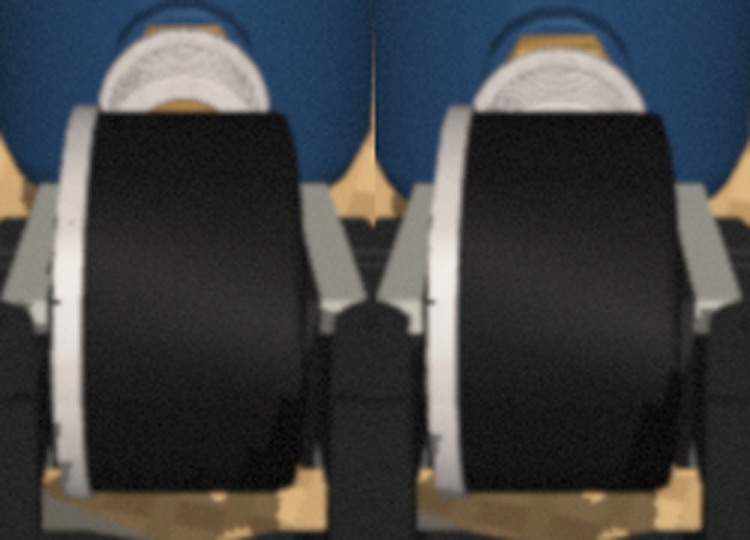

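View pics/s19c.png

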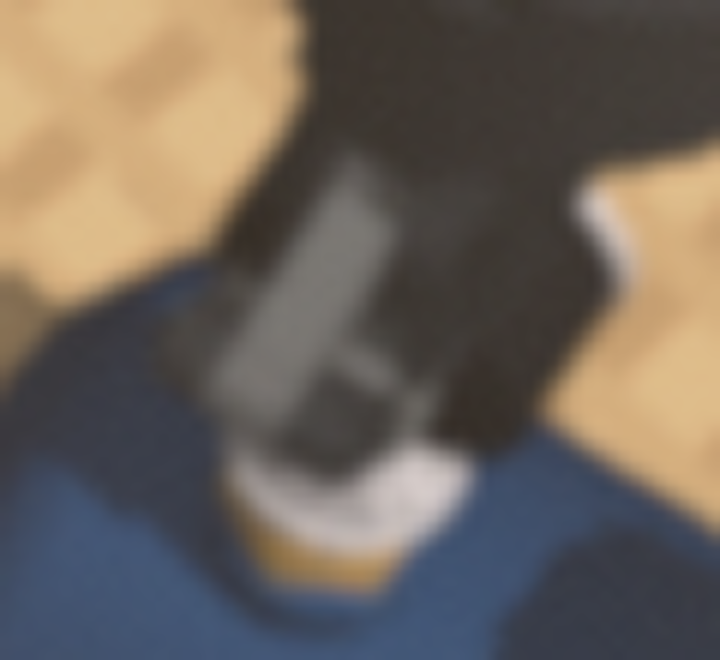

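In the last frame the sleeve has risen: more of the brass hexagon shows under it, at (330,570) in the scene crop. So it appears to have snapped forward. I'll test the lock with a small upward pull before letting go.

Emit:
send_rows --deltas '[{"grip":0.05,"translation":[0,0,-0.001],"twist":[0,0,0]},{"grip":0.05,"translation":[0,0,-0.0015],"twist":[0,0,0]}]'

```text
clock: 18.52
eef_pos: [0.5765, 0.105, 0.185]
tool_rot: [0.614, 0.789, 0.0, 0.001]
ft_force: [0.5, 0.5, -3.1]
grip_width: 0.0269
```

```bash
python3 g.py
```

```text
t 18.52 tcp [0.5765 0.105  0.185 ] yaw 1.8189 tz [ 0.0017 -0.0008 -1.    ] F [ 0.4681  0.4612 -3.0782] T [-0.0302 -0.0954  0.045 ] w 0.0269
```

Emit:
send_rows --deltas '[{"grip":0.05,"translation":[0,0,-0.001],"twist":[0,0,0]},{"grip":0.05,"translation":[0,0,-0.001],"twist":[0,0,0]}]'

```text
clock: 18.77
eef_pos: [0.5764, 0.105, 0.185]
tool_rot: [0.614, 0.789, -0.0, 0.001]
ft_force: [0.9, -0.4, -4.9]
grip_width: 0.0273
```

```bash
python3 g.py
```

```text
t 18.77 tcp [0.5764 0.105  0.185 ] yaw 1.8189 tz [ 0.0006 -0.001  -1.    ] F [ 0.9356 -0.4303 -4.8858] T [-0.0452 -0.2969  0.0513] w 0.0273
```

The position holds while the upward pull grows, so the plug is locked. I'll release and back off upward.

Emit:
send_rows --deltas '[{"grip":0.35,"translation":[0,0,0],"twist":[0,0,0]},{"grip":0.5,"translation":[0,0,0],"twist":[0,0,0]},{"grip":0.65,"translation":[0,0,0],"twist":[0,0,0]},{"grip":0.8,"translation":[0,0,0],"twist":[0,0,0]},{"grip":0.8,"translation":[0,0,-0.01],"twist":[0,0,0]}]'

```text
clock: 19.4
eef_pos: [0.5758, 0.1049, 0.1947]
tool_rot: [0.614, 0.789, -0.001, -0.0]
ft_force: [0.3, -0.2, -0.4]
grip_width: 0.0686
```

Emit:
send_rows --deltas '[{"grip":0.8,"translation":[0,0,-0.03],"twist":[0,0,0]},{"grip":0.8,"translation":[0,0,-0.07],"twist":[0,0,0]},{"grip":0.8,"translation":[0,0,-0.11],"twist":[0,0,0]},{"grip":0.8,"translation":[-0.04,0,-0.13],"twist":[0,0,0]},{"grip":0.8,"translation":[-0.09,0,-0.14],"twist":[0,0,0]}]'

```text
clock: 20.02
eef_pos: [0.5988, 0.018, 0.3378]
tool_rot: [0.613, 0.79, 0.001, 0.002]
ft_force: [0.9, -0.4, 0.2]
grip_width: 0.0683
```

```bash
python3 g.py; python3 w.py w20; python3 w.py s20 scene; python3 - <<'E'
from h import *
crop(cv2.imread("pics/s20.png"),355,270,80,70,9,"pics/s20c.png")
E
```

```text
t 20.02 tcp [0.5988 0.018  0.3378] yaw 1.8218 tz [ 0.0035 -0.001  -1.    ] F [ 0.902  -0.4441  0.2199] T [ 0.0116 -0.0191 -0.0461] w 0.0683
t 20.07 tcp [0.6    0.0107 0.3378] yaw 1.8143 tz [ 0.0043 -0.006  -1.    ] F [-0.259  -2.8055  0.4888] T [-0.1536  0.1053 -0.0298] w 0.0683
[0.581  0.0854 0.516 ] [0.9828 0.1238 0.0185 0.136 ]
t 20.12 tcp [0.5994 0.0135 0.3368] yaw 1.8134 tz [ 0.0028 -0.0029 -1.    ] F [ 0.5395  0.8913 -0.6156] T [ 0.0961  0.0105 -0.0021] w 0.0682
[0.8638 0.2483 0.9364] [ 0.3317  0.9049 -0.2512 -0.0891]
```

View pics/w20.png

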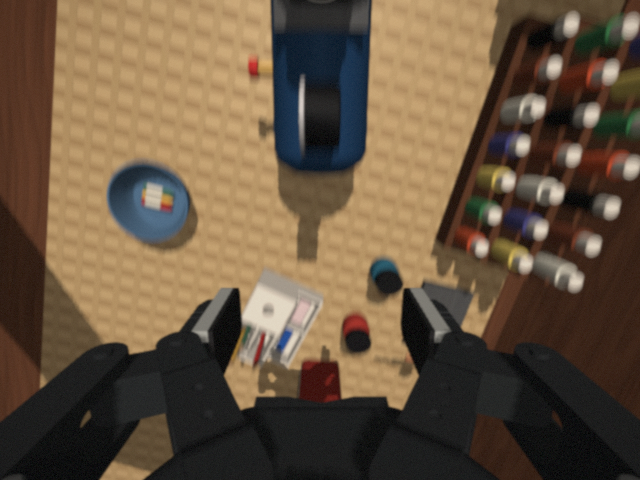

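View pics/s20c.png

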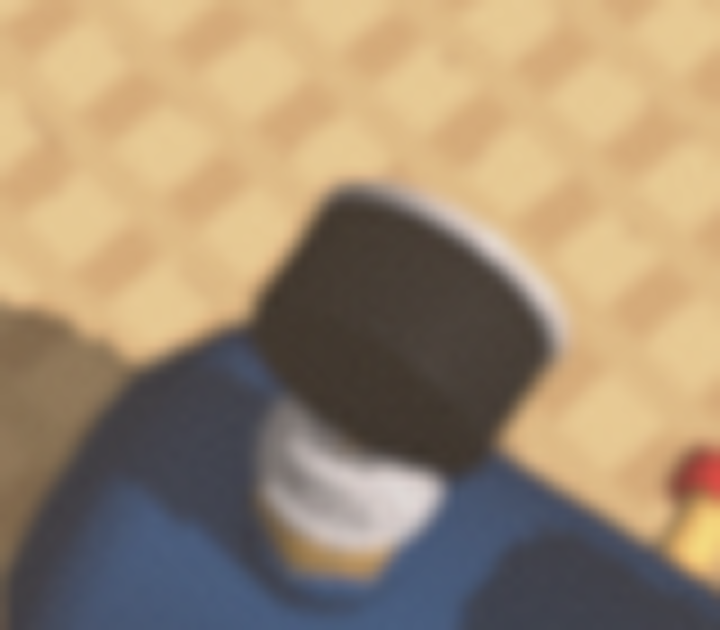

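The gauge stands on the coupler. The sleeve's lower edge is back where it was at the start (row 331, hexagon bottom row 334), and the hand is clear. I'll let the arm settle, then do a last numeric check against a model of the case.

Emit:
send_rows --deltas '[{"grip":0.8,"translation":[0,0,0],"twist":[0,0,0]},{"grip":0.8,"translation":[0,0,0],"twist":[0,0,0]},{"grip":0.8,"translation":[0,0,0],"twist":[0,0,0]}]'

```text
clock: 20.5
eef_pos: [0.5991, 0.0145, 0.3367]
tool_rot: [0.616, 0.788, -0.0, 0.002]
ft_force: [0.1, -0.1, 0.4]
grip_width: 0.0686
```

```bash
python3 w.py w21; python3 w.py s21 scene; python3 - <<'E'
from h import *
import json
w=tuple(json.load(open("pics/w21.json")))
def pts(cam,c,yaw):
    a=np.linspace(0,2*np.pi,60,endpoint=False)
    P=np.array([[dx,.025*np.cos(k),.025*np.sin(k)] for dx in(-.014,.014) for k in a])
    return cv2.convexHull(np.array([proj(cam,p) for p in R.from_euler('z',yaw).apply(P)+c]).astype(np.float32))
for n,cam,(x,y,ww,h,s) in(("w21",w,(280,60,80,80,5)),("s21","scene",(355,270,80,70,5))):
    im=cv2.imread(f"pics/{n}.png");c=cv2.resize(im[y:y+h,x:x+ww],None,fx=s,fy=s,interpolation=cv2.INTER_CUBIC)
    H=((pts(cam,[.5767,.1043,.2318],.248)-[x,y]+.5)*s).astype(np.int32);d=c.copy();cv2.polylines(d,[H],True,(0,255,0),1)
    cv2.imwrite(f"pics/{n}o.png",np.hstack([c,d]))
E
```

```text
t 20.55 tcp [0.5991 0.0145 0.3367] yaw 1.8149 tz [ 0.0023 -0.0028 -1.    ] F [ 0.4528  0.0534 -0.8318] T [ 0.0082  0.0395 -0.0134] w 0.0682
[0.5819 0.0823 0.5149] [0.9831 0.1205 0.0174 0.1369]
t 20.6 tcp [0.5991 0.0144 0.3367] yaw 1.8147 tz [ 0.0024 -0.0028 -1.    ] F [-0.5235  0.5491 -0.0738] T [0.0121 0.0112 0.0086] w 0.0684
[0.8638 0.2483 0.9364] [ 0.3317  0.9049 -0.2512 -0.0891]
```

View pics/w21o.png

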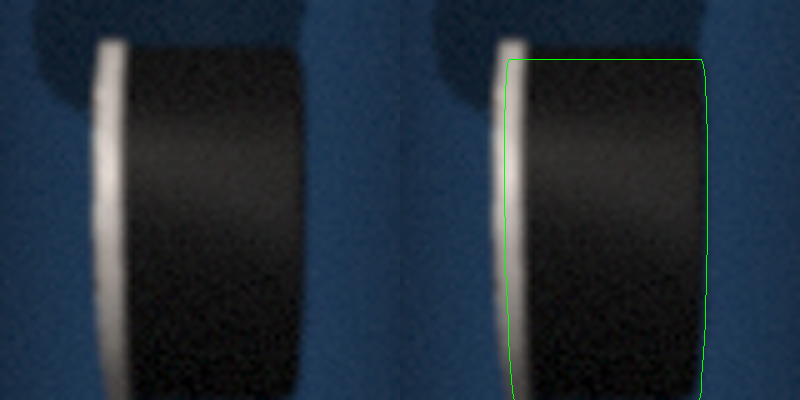

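View pics/s21o.png

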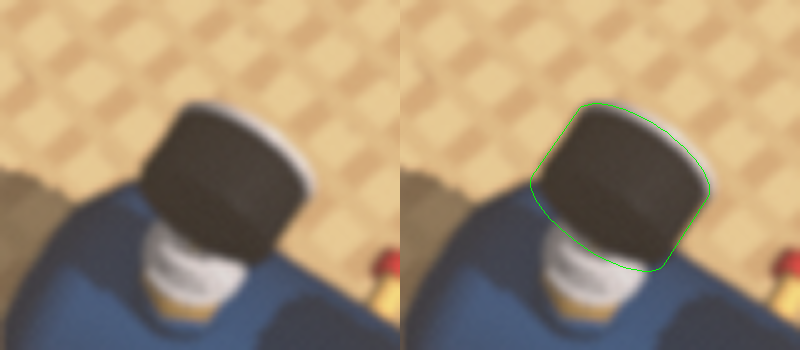

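The model outline of an upright, fully home gauge matches both views to within about 2 px (2-3 mm), and nothing else has moved. Handing in.

```bash
python3 -c "
from workcell import bot
print(bot.job_done())"
```

```text
the job is handed in; nothing more can be done
None
```

The test gauge is fitted and locked on the coupler, the hand is clear, and I handed the job in at about 20.6 s of the 67 s; no verdict is reported.

**What I did:** I pulled the sleeve down to its stop (about 10 N) and let go; it stayed back by itself. I then lifted the gauge out of the tidy, pushed the plug in gently and felt about 11 N at most. The sleeve sprang forward, and an upward pull of about 3 N beyond the gauge's weight did not move the gauge. Then I released it and backed off.

**Last checks:**
- **Sleeve:** its lower edge is back at its starting position in the scene picture.
- **Gauge height:** the case centre is about 92 mm above the outlet boss, worked out from the hand's position while it held the gauge (allowed 87 to 98.9 mm).
- **Gauge position and tilt:** the outline of an upright gauge on the axis matches the scene and wrist pictures to about 2 px (2–3 mm). The tilt was judged by eye and that match, not measured.
- **Other objects:** by eye, the radio, bowl and jars look unmoved in the last full pictures. The clip was last in view while I was carrying the gauge to the coupler, and it was unmoved then.

**What failed or disagreed:**
- **Fingertip height:** the fingertips sat about 35 mm behind the TCP position the robot reports. My first close on the sleeve shut in the air above the coupler and touched nothing. I took the finger heights from the pictures after that.
- **Valve force:** I measured about 5–9 N through the stretch where 12–20 N was expected, then about 10–11 N up to the snap.

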